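Clear the jammed cap-lamp feed chute

TASK

The lamp feed chute is jammed: two cap lamps are wedged side by side where it narrows, and a stray silver bezel ring lies at the bottom of the single-file lane. First lay the bezel ring flat in the grey dish, then gently nudge a wedged lamp back up the slope so that all three lamps on the chute run down the lane in single file to its end stop. Keep the lamps lying on the chute rather than lifting or tipping them, and leave everything else where it stands.

Things in the scene. Friction and masses are not known exactly. Their poses are not given: they have to be found in the camera images.
- chute_deck (a point): fixed lamp feed chute: green slippery deck, sloping 16 degrees (0.279 rad), with low aluminium rails. Point on the deck, in the middle of the lane's lower end, at the face of the end stop (88 mm wide, 12 thick, 22 high). Axes: x up the slope along the deck, away from the robot; y left across it; z square to the deck. The lane is 64 mm wide between rails, from x = 0 to 175 mm
- throat (a point): mouth of the lane: middle of the deck 175 mm up the slope from chute_deck. Above it the rails splay straight out, from 64 mm apart here to 115 mm apart 36 mm farther up. Two lamps wedged here lie with centres 44 mm up-slope of this point, 28.5 mm to either side. Lamps slide down by themselves (friction about 0.08) and, home in the lane, have centres 28, 84 and 140 mm from the stop
- wide_part (a point): middle of the chute's wide part, on the deck 262 mm up the slope from chute_deck; 115 mm between rails, from 211 to 345 mm, closed above by a 20 mm high end rail. All side rails of the chute are 8 mm thick and only 10 mm high: the tool can pass over them. If one wedged lamp is pushed straight up the slope by about 30 mm and held, the other slips past it into the lane; let go, it follows
- light_bar (a point): centre of the aluminium light bar (section 30 x 30 mm, 168 mm long) that crosses the chute level along the deck's y axis, 207 mm above and 214.5 mm horizontally up-chute from chute_deck; underside some 130 mm above the deck. Two fixed posts, 79 mm either side of the middle, carry it. An upright gripper pushing a wedged lamp back hits it: lean the tool, body towards the lower end, tips under the bar
- beacon_top (a point): top centre of the fixed jam beacon: a 12 mm mast on the table with an orange beacon 42 mm in diameter on its upper 58 mm, 216 mm high in all. It stands beside the lane, 64 mm to the left or right of its middle and 125 mm horizontally up-chute from the stop, where it is in the way of a tool that pushes the wedged lamp on its side
- reflector_top (a point): top of the fixed reflector stub (22 x 8 mm, top 114 mm above the table, some 33 mm above the deck) that stands opposite the beacon on the other side of the lane
- lamp_a_mid (a point): matte black puck-shaped cap lamp, 56 mm in diameter and 40 mm high, about 0.12 kg, lying lens up on the chute; the point is at its centre, 20 mm above the deck. At the start it and lamp_b are wedged side by side at the mouth of the lane
- lamp_b_mid (a point): matte black puck-shaped cap lamp, 56 mm in diameter and 40 mm high, about 0.12 kg, lying lens up on the chute; the point is at its centre, 20 mm above the deck. At the start it and lamp_a are wedged side by side at the mouth of the lane
- lamp_c_mid (a point): matte black puck-shaped cap lamp, 56 mm in diameter and 40 mm high, about 0.12 kg, lying lens up on the chute; the point is at its centre, 20 mm above the deck. At the start it lies in the wide part, behind the two wedged ones and against both, in the middle; it may wedge again with the lamp let go, which is cleared in the same way
- lamp_a: the lamp of point lamp_a_mid; origin at the middle of its underside
- lamp_b: the lamp of point lamp_b_mid; origin at the middle of its underside
- lamp_c: the lamp of point lamp_c_mid; origin at the middle of its underside
- bezel_mid (a point): silver aluminium bezel ring, 56 mm outside and 40 mm inside diameter (wall 8 mm), 14 mm high, 40 g; the point is at its centre, half-way up (7 mm). At the start it lies flat on the sloping deck in the lane, against the end stop, its z axis square to the deck
- bezel: the same ring; origin at the middle of its underside
- dish: square grey parts dish, empty and fixed, 130 x 130 mm outside, 122 mm inside, 22 mm high, floor 4 mm thick; origin at the middle of its underside, z up, on the table to the left or right of the chute
- lamp_d_mid (a point): bystander: a fourth lamp of the same kind, standing upright on a white 100 x 100 x 20 mm charging dock on the other side of the chute from the dish; the point is its centre
- seal: bystander: yellow lamp seal ring, 54 mm across and 6 mm high, lying on the table near the lower end of the chute; origin at the middle of its underside
- cleaner: bystander: blue bottle, 60 mm in diameter, 170 mm high, upright on the table; origin at the middle of its underside
- jar: bystander: white jar, 60 mm in diameter and 60 mm high; origin at the middle of its underside
- driver: bystander: green-handled screwdriver lying on the table, about 200 mm long; origin on the table under its middle
- brush: bystander: brush lying on the table, about 200 mm long; origin on the table under its middle
Not all that is in view belongs to the job. Leave any yellow look-alike of the lamp_b alone.

How it is judged:
By the outcome, as a careful person would: the job done as asked, in the order asked, and still so for the second after the job is handed in, with the robot touching nothing.
It also fails if it takes over 51 s, if anything falls off the work surface, if the arm or the gripper's body presses on something with over 40 N, if the wrist force passes 120 N, or if a joint passes its speed limit or range.

ROBOT

A 6-joint arm with a two-finger parallel gripper is mounted at the origin on the work surface. World frame = base frame: x ahead of the robot, y to its left, z up, the work surface at z = 0. Lengths are in mm, angles in rad, forces in N, time in s.
With the tool pointing down it reaches from about 350 to 775 mm from the base axis. Payload 7.3 kg.
Tool frame: the origin (TCP) lies at the very end of the fingers, on their centre line; the grasp point (between the pads) lies 19 mm behind it; x points along the fingers, z is the direction in which the jaws open and shut, and the axes are right-handed (so a half turn about x gives the same grasp; the last joint's range is limited). The gripper opens to 92 mm and grips with 3 to 60 N. Pads are 19 mm wide; open, the fingers measure 130 mm over their backs; the gripper's body (75 mm by 190 mm) begins 47 mm behind the grasp point.
Start: joints at [1.067, 0.342, 1.524, -0, 1.275, -0.146], TCP at [183.849, 491.777, 226.741] pointing down, gripper open.
Joint ranges: [-2.53, 2.53], [-0.77, 2.02], [0.04, 2.7], [-1, 4.14], [0.28, 2.66], [-3.11, 3.11]. Speed limits (rad/s): [2.57, 2.57, 3.14, 3.14, 3.14, 3.14].

INTERFACE

Orientations are given as [roll, pitch, yaw] about the fixed x, y, z axes, in that order (R = Rz(yaw) Ry(pitch) Rx(roll)).
In Python, from plant import * gives the robot as it stands.
- The arm moves only by the shell command python3 -m creep 'ROWS'. ROWS is JSON, a list of rows, each an object of numbers: "tx", "ty", "tz": the shift along the tool's x, y, z in cm; "wx", "wy", "wz": the turn, a rotation vector about the tool's x, y, z in rad; "gripper": the closure, from -1 (fully open) to 1 (shut). A call has 1 to 8 rows; each row is the pose to reach, as a shift and turn from the pose commanded when the call began, along the tool's axes at that moment; what a row does not reach only later rows make up. A row lasts 1/12 s, in which the tool goes at most 41.7 mm and 7.16 degrees, less where a joint would pass 70% of its speed; a pose out of reach is approached as far as the arm can. A call with a gripper value outside its range is refused whole. The fingers move at their own pace and stop on an object; the grip force is fixed at half the most. Time passes only in rows, so rows that repeat a pose let the fingers close. It gives the time, the measured TCP pose, the force and the opening at its end, in the units of the state.
- get_obs(): the state, without advancing time (a new reading comes with each control period).
- capture(name): name is "side" or "top" or "wrist"; returns a dict with "frame" (400x640x3 uint8, red, green, blue), "z_map" (400x640 float32, mm along the optical axis (not along the pixel's ray), 0 where there is no reading), "vertical_fov" (degrees; the focal length in pixels is half the picture's height over the tangent of half this angle, whatever the lens; pixels are square), "cx", "cy" (the principal point, pixels), "xyz" and "rotation" of the camera in the world. Camera axes: x right, y down, z forward; pixel columns grow to the right and rows downward; lengths in mm; the calibration is good to about 2 mm. A picture is of the moment at which its call begins.
- close_job(): hands the job in, once; it reports no verdict.
The state is a dict: "time": time; "joint_positions": joint angles; "dq": joint speeds; "tau": joint torques, N m; "tool_pos": TCP position; "tcp_rot": TCP orientation; "contact_force": force on the tool from outside, world axes, zero at the start; "moment": the same for the moment, N m; "grip_width": finger opening in mm.
Only numpy, scipy, OpenCV 4.12 (cv2) and the standard library are available. Lean on these libraries where they do the work, as an engineer would, in place of code of your own. Each camera call takes 0.05 s, during which the arm holds its last target.

## Working session

There is one attempt and no reset: what is moved stays moved. The work goes in short steps, Python scripts to look and compute and a shell command to move; the robot and the scene stay as the last step left them, time stands still between calls to the robot, and variables do not carry over. Pictures are saved under pics/ and viewed, and the job is handed in when it is done.

```bash
ls; mkdir -p pics; python3 - <<'E'
from plant import *
import cv2,numpy as np,pickle
o=get_obs();print(o)
for n in("side","top","wrist"):
    c=capture(n);cv2.imwrite(f"pics/{n}0.png",c["frame"][:,:,::-1]);pickle.dump(c,open(f"pics/{n}0.pkl","wb"))
    print(n,{k:(v if k not in("frame","z_map") else 0) for k,v in c.items()})
E
```

```text
pics
{'time': 0.0, 'joint_positions': array([ 1.06701337e+00,  3.42695145e-01,  1.52499505e+00,  1.50821158e-06,
        1.27539685e+00, -1.45988303e-01]), 'dq': array([ 0.0007915 ,  0.0006183 ,  0.00157978,  0.00090135,  0.00049636,
       -0.00067892]), 'tau': array([ 2.74539962e-04, -4.31253433e+01, -2.44212574e+01,  7.18394620e-02,
        5.61128114e-02, -1.38628261e-04]), 'tool_pos': array([183.63932327, 491.41143863, 226.06694252]), 'tcp_rot': array([ 2.99463925,  1.56930194, -2.07554482]), 'contact_force': array([ 1.32661744,  0.6405428 , -0.10399641]), 'moment': array([ 0.02404889, -0.00040023,  0.02228428]), 'grip_width': 91.74700698982281}
side {'frame': 0, 'z_map': 0, 'vertical_fov': 52.50925014699479, 'cx': 324.9456187670487, 'cy': 198.40041066895586, 'xyz': array([  16.38042685, -847.2031431 ,  760.98808994]), 'rotation': array([-2.13061624, -0.02268057, -0.47452908])}
top {'frame': 0, 'z_map': 0, 'vertical_fov': 48.21047084161707, 'cx': 315.6977610137005, 'cy': 205.0004870338242, 'xyz': array([ 344.73281731,   10.6284262 , 1448.81176926]), 'rotation': array([-3.04608221,  0.00729232, -1.5605702 ])}
wrist {'frame': 0, 'z_map': 0, 'vertical_fov': 69.27322698265027, 'cx': 319.7355145736086, 'cy': 201.97718729942744, 'xyz': array([106.15557187, 520.64685558, 383.51186474]), 'rotation': array([2.83306211e+00, 2.65298189e-03, 1.21451748e+00])}
```

View pics/side0.png

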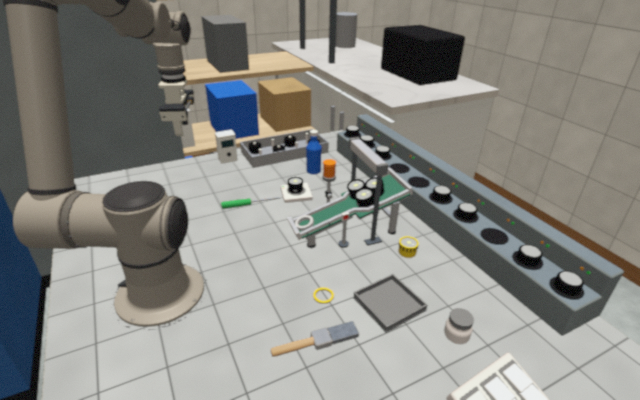

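View pics/top0.png

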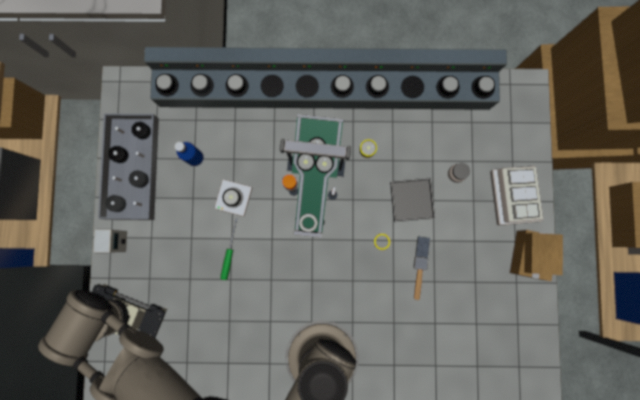

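View pics/wrist0.png

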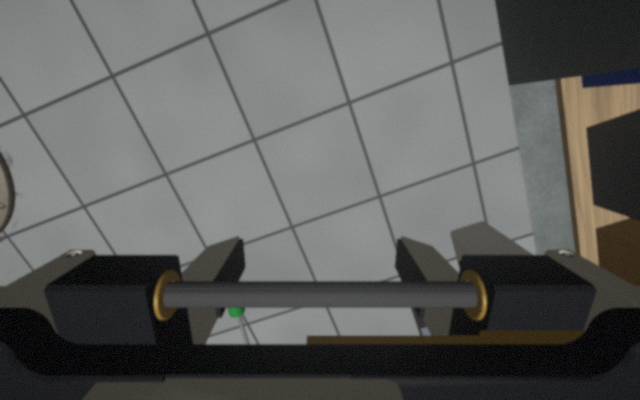

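```bash
cat > h.py <<'E'
import numpy as np,cv2,pickle
from scipy.spatial.transform import Rotation as R
def rot(r): return R.from_euler('xyz',r).as_matrix()
def cloud(c):
    z=c["z_map"].astype(float);h,w=z.shape
    f=h/2/np.tan(np.radians(c["vertical_fov"])/2)
    u,v=np.meshgrid(np.arange(w),np.arange(h))
    P=np.stack([(u-c["cx"])/f*z,(v-c["cy"])/f*z,z],-1)@rot(c["rotation"]).T+c["xyz"]
    P[z==0]=np.nan
    return P
def proj(c,p):
    f=c["frame"].shape[0]/2/np.tan(np.radians(c["vertical_fov"])/2)
    q=(np.asarray(p)-c["xyz"])@rot(c["rotation"])
    return np.stack([c["cx"]+f*q[...,0]/q[...,2],c["cy"]+f*q[...,1]/q[...,2]],-1)
def load(n): return pickle.load(open(f"pics/{n}.pkl","rb"))
E
python3 - <<'E'
from h import *
t=load("top0");s=load("side0");P=cloud(t);Q=cloud(s)
for n,(u,v) in dict(table=(330,300),seal=(376,242),dishfloor=(412,200),deck1=(312,195),deck2=(315,180),deckup=(305,135),beacon=(289,182),lamp1=(306,161),lamp2=(324,163),bar=(316,150),ringc=(308,222),stop=(308,233),look=(369,148),refl=(333,193)).items(): print(n,P[v,u].round(1))
a=cv2.resize(t["frame"][95:255,260:440,::-1],None,fx=4.4,fy=3.7*4.4/3.7*0.85,interpolation=cv2.INTER_CUBIC)[:600]
a=cv2.resize(t["frame"][105:245,265:445,::-1],None,fx=4,fy=4,interpolation=cv2.INTER_CUBIC);cv2.imwrite("pics/tc.png",a)
a=cv2.resize(s["frame"][130:260,270:430,::-1],None,fx=4.5,fy=4.5,interpolation=cv2.INTER_CUBIC);cv2.imwrite("pics/sc.png",a)
E
```

```text
table [179.7 -26.1   2.8]
seal [ 365.3 -173.     1.5]
dishfloor [ 502.5 -290.2    2.1]
deck1 [507.7  33.8  70.7]
deck2 [552.6  24.8  85.3]
deckup [684.3  56.2 122.3]
beacon [527.2  96.2 210.7]
lamp1 [600.8  51.6 141.2]
lamp2 [594.8  -1.9 143.4]
bar [607.   21.1 264.3]
ringc [424.7  45.7  54.5]
stop [390.2  45.1  60.4]
look [ 664.7 -146.6   39.5]
refl [509.3 -30.  113.6]
```

View pics/tc.png

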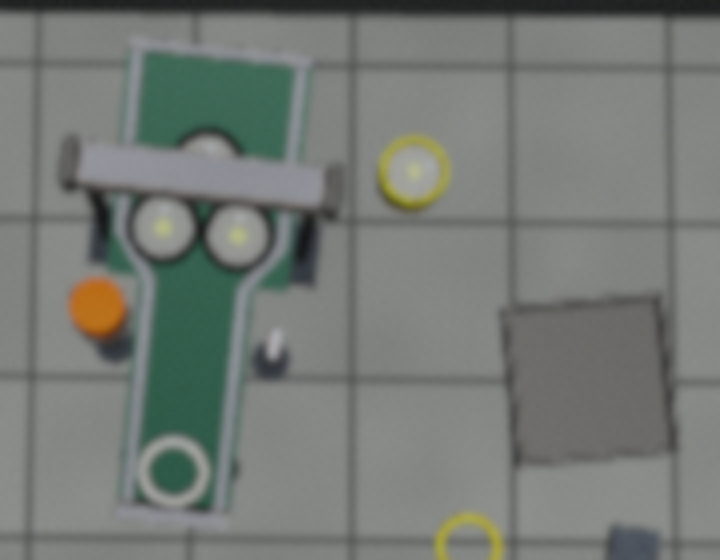

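View pics/sc.png

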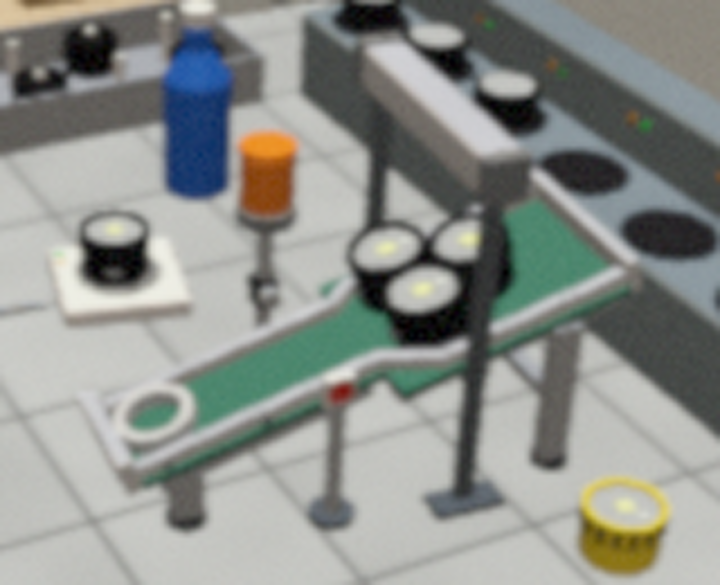

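```bash
python3 - <<'E'
from h import *
from scipy.optimize import least_squares
t=load("top0");P=cloud(t);F=t["frame"].astype(int)
hsv=cv2.cvtColor(t["frame"],cv2.COLOR_RGB2HSV)
def ell(mask,box):
    u0,v0,u1,v1=box;m=np.zeros(mask.shape,bool);m[v0:v1,u0:u1]=mask[v0:v1,u0:u1]
    v,u=np.nonzero(m);return np.array([u.mean(),v.mean()]),m.sum()
H,S,V=[hsv[...,i].astype(int) for i in range(3)]
green=(H>60)&(H<95)&(S>80)
# plane
v,u=np.nonzero(cv2.erode(green.astype(np.uint8),np.ones((3,3)))[100:245,285:350]);p=P[v+100,u+285];p=p[np.isfinite(p).all(1)]
A=np.c_[p[:,:2],np.ones(len(p))];k=np.linalg.lstsq(A,p[:,2],rcond=None)[0]
r=p[:,2]-A@k;g=abs(r)<6;k=np.linalg.lstsq(A[g],p[g,2],rcond=None)[0]
print("plane",k,np.degrees(np.arctan(np.hypot(*k[:2]))),"yaw",np.degrees(np.arctan2(k[1],k[0])),r.std(),g.sum())
org=(H>5)&(H<20)&(S>180);print("beacon",ell(org,(270,160,310,210)))
bez=(~green)&(V>120)&(S<70)
lens=(V>130)&(S<60)
for b in [(298,211,319,231)]: print("ring",ell(bez,b))
for b in [(297,153,315,171),(315,153,334,172)]: print("lamp",ell(lens,b))
dm=P[...,2]; 
barm=(dm>230)&(dm<280);print("bar",ell(barm,(275,135,355,165)))
lm=(dm>0);
# dish: walls height
b=(P[...,2]>-10);dk=(V<115)&(S<60)
e=ell(dk,(385,172,440,226));print("dish",e)
y=(H>22)&(H<32)&(S>130);print("seal",ell(y,(370,230,395,252)))
for pt in [(308,214),(300,222),(316,222),(308,230)]: print(P[pt[1],pt[0]])
sub=V[205:236,296:322];print(sub)
E
```

```text
plane [ 2.84171006e-01 -3.30601010e-02 -6.82109024e+01] 15.965170476617455 yaw -6.635888678027438 2.8725543554829365 1254
beacon (array([289.09448819, 181.80314961]), np.int64(127))
ring (array([306.59302326, 221.47674419]), np.int64(172))
lamp (array([305.29850746, 161.21641791]), np.int64(134))
lamp (array([324.56756757, 162.15540541]), np.int64(148))
bar (array([314.61129568, 149.49058693]), np.int64(903))
dish (array([412.15291529, 198.92959296]), np.int64(1818))
seal (array([381.52727273, 241.52727273]), np.int64(55))
[448.70289453  45.61685992  67.6880911 ]
[423.72976466  70.13242959  66.31497536]
[424.1345853   20.57766956  67.72469042]
[399.57027164  45.28201577  57.52753638]
[[124 123 133 137 119 101  92  91  91  92  91  92  91  92  91  92  91  90
   91  92  91  90  91  93 103 123]
 [124 121 135 136 117  99  92  92  90  91  92  90  92  90  91  90  91  91
   92  92  91  91  91  93 105 125]
 [121 123 135 136 116  98  92  91  91  91  90  90  89  90  91  91  91  91
   91  92  90  91  90  93 106 128]
 [121 124 137 135 115  98  92  92  89  90  92  91  91  91  90  91  91  91
   93 
[... 2272 characters left out ...]
52 151 141
  125 106  94  95 110 133 138 124]
 [122 119 101  88  81  85 101 120 134 144 150 154 154 153 151 140 130 113
   98  88  85  94 113 133 136 124]
 [131 128 121 117 115 108 105 107 112 122 131 137 139 138 130 115  97  82
   74  70  75  89 112 132 134 120]
 [145 144 142 142 141 138 130 127 123 126 127 131 132 131 125 109  97  88
   80  77  79  94 114 129 126 116]
 [149 147 146 148 148 147 145 144 145 143 143 142 143 143 138 131 126 122
  117 114 115 122 132 133 129 124]
 [141 141 140 142 144 145 149 149 149 148 148 147 147 149 148 147 145 144
  143 141 142 145 147 146 142 137]
 [134 135 135 136 139 141 143 144 142 142 141 141 143 145 146 148 147 148
  149 147 147 148 149 150 148 144]]
```

```bash
cat >> h.py <<'E'
a=np.radians(16)
def chute(p):  # p=[x,y,z,yaw] -> origin, R
    c,s=np.cos(p[3]),np.sin(p[3])
    Rz=np.array([[c,-s,0],[s,c,0],[0,0,1]])
    Ry=np.array([[np.cos(a),0,-np.sin(a)],[0,1,0],[np.sin(a),0,np.cos(a)]])
    return np.array(p[:3]),Rz@Ry,Rz
E
python3 - <<'E'
from h import *
from scipy.optimize import least_squares
t=load("top0");P=cloud(t)
k=np.array([.284171,-.03306,-68.21])
def pts(p):
    o,Rc,Rz=chute(p)
    r=o+Rc@[28,p[4],14]; b=o+Rz@[125,64,0]; b[2]=216
    return np.array([r,o+Rc@[219,28.5,40],o+Rc@[219,-28.5,40],o+Rz@[214.5,0,222],b])
m=np.array([[307.8,222.4],[305.3,161.2],[324.6,162.2],[314.6,149.5],[289.1,181.8]])
def res(p):
    e=(proj(t,pts(p))-m)*3
    return np.r_[e.ravel(),(p[2]-(k[0]*p[0]+k[1]*p[1]+k[2]))/1,p[4]/2]
s=least_squares(res,[396,48,42,-.115,0]);p=s.x;print(p,np.degrees(p[3]));print((s.fun[:10].reshape(5,2)/3).round(2),s.fun[10:])
np.save("chute.npy",p)
o,Rc,Rz=chute(p)
print(pts(p).round(1))
# overlay
sd=load("side0")
for n,c,box,sc in(("top0",t,(265,105,445,245),4),("side0",sd,(270,130,430,260),4.5)):
    im=cv2.resize(c["frame"][box[1]:box[3],box[0]:box[2],::-1],None,fx=sc,fy=sc,interpolation=cv2.INTER_CUBIC)
    def poly(L,col,cl=True):
        q=((proj(c,o+np.array(L,float)@Rc.T)-box[:2]+.5)*sc).astype(int);cv2.polylines(im,[q.reshape(-1,1,2)],cl,col,1)
    poly([[0,32,0],[175,32,0],[211,57.5,0],[345,57.5,0],[345,-57.5,0],[211,-57.5,0],[175,-32,0],[0,-32,0]],(0,0,255))
    th=np.linspace(0,6.28,40)
    for cx,cy,z,r in((28,p[4],14,28),(219,28.5,40,28),(219,-28.5,40,28),(268,0,40,28)): poly([[cx+r*np.cos(q),cy+r*np.sin(q),z] for q in th],(255,0,255))
    cv2.imwrite(f"pics/ov_{n}.png",im)
# dish from cloud
q=P[160:240,375:450].reshape(-1,3);q=q[(q[:,2]>14)&(q[:,2]<32)];
print("dish rim",cv2.minAreaRect(q[:,:2].astype(np.float32)),len(q))
f=P[160:240,375:450];print(np.c_[proj(t,[502,-290,22])])
E
```

```text
[ 3.97942582e+02  4.30067524e+01  4.33739075e+01 -8.72586055e-02
  4.06752484e+00] -4.999549819868943
[[ 0.3   0.51]
 [-0.14  0.27]
 [-0.3   1.09]
 [ 0.23 -1.3 ]
 [-0.1  -0.39]] [-0.07803063  2.03376242]
[[421.3  45.   64.5]
 [599.2  54.  142.2]
 [594.2  -2.8 142.2]
 [611.6  24.3 265.4]
 [528.   95.9 216. ]]
dish rim ((482.7222595214844, -319.56103515625), (214.5352020263672, 192.48463439941406), 4.954183101654053) 258
[[413.22752242]
 [199.50109919]]
```

View pics/ov_top0.png

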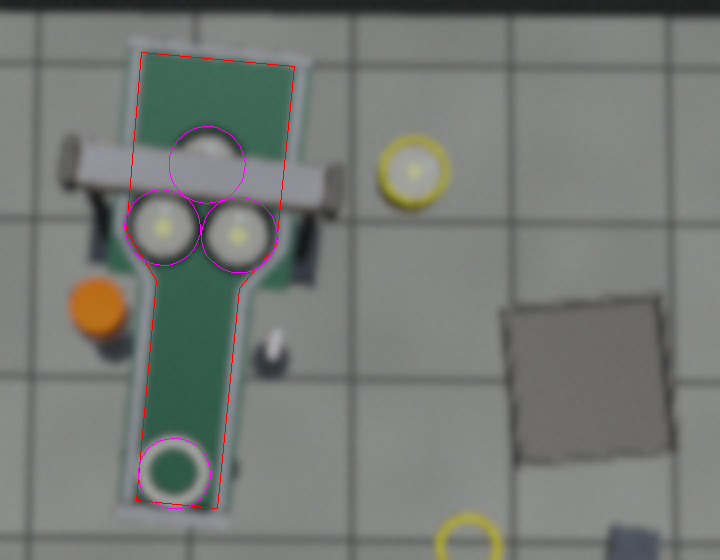

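View pics/ov_side0.png

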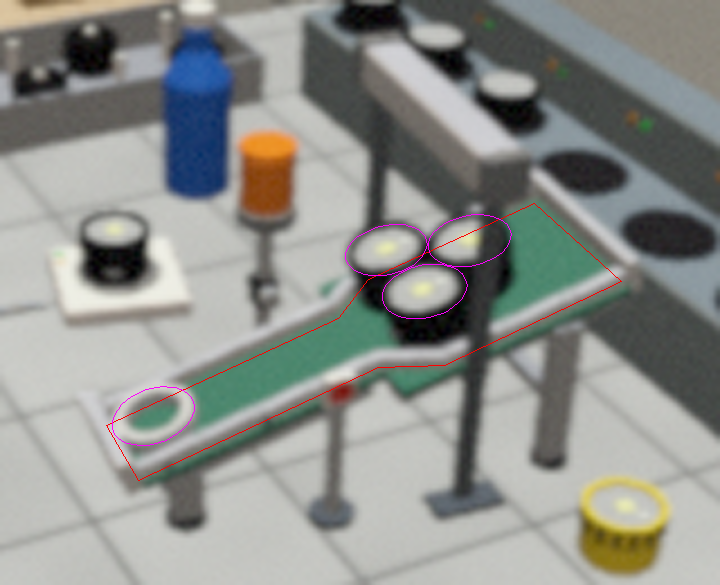

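```bash
cat >> h.py <<'E'
def ray(c,uv,z):
    f=c["frame"].shape[0]/2/np.tan(np.radians(c["vertical_fov"])/2)
    d=rot(c["rotation"])@np.array([(uv[0]-c["cx"])/f,(uv[1]-c["cy"])/f,1]);return c["xyz"]+d*(z-c["xyz"][2])/d[2]
def frame(xt,zt):
    xt=np.array(xt,float);xt/=np.linalg.norm(xt);zt=np.array(zt,float);zt-=xt*(zt@xt);zt/=np.linalg.norm(zt)
    return np.c_[xt,np.cross(zt,xt),zt]
def delta(o,pos,Rt):
    R0=rot(o["tcp_rot"]);t=R0.T@(np.array(pos)-o["tool_pos"])/10;w=R.from_matrix(R0.T@Rt).as_rotvec()
    print("t",t.round(2),"w",w.round(3),"ang",np.degrees(np.linalg.norm(w)).round(1),"dist",np.linalg.norm(t).round(1))
E
python3 - <<'E'
from h import *
from plant import *
t=load("top0");o=get_obs();print(rot(o["tcp_rot"]).round(3))
c=[ray(t,(u/4+265-.4,v/4+105-.4),22) for u,v in((501,310),(660,295),(676,452),(516,464))]
print(np.round(c,1),np.mean(c,0))
p=np.load("chute.npy");O,Rc,Rz=chute(p)
rc=ray(t,(307.8,222.4),65.5);print("ring",rc,Rc.T@(rc-O))
for sgn in(1,-1):
  d=Rc@[np.cos(.35),-np.sin(.35),0]
  Rt=frame(-Rc[:,2],sgn*d)
  pos=O+Rc@(np.array([29,4,0])+24*np.array([np.cos(.35),-np.sin(.35),0])+[0,0,70]);print(pos)
  delta(o,pos,Rt)
E
```

```text
[[-0.001 -0.937  0.35 ]
 [-0.001  0.35   0.937]
 [-1.     0.    -0.001]]
[[ 557.6 -215.5   22. ]
 [ 571.  -343.3   22. ]
 [ 444.5 -354.3   22. ]
 [ 433.7 -226.7   22. ]] [ 501.69528662 -284.96511831   22.        ]
ring [422.7731818   45.98226471  65.5       ] [29.62740656  5.12812666 14.52223938]
[427.71244874  36.15676157 124.86993863]
t [ 10.17 -38.8  -34.1 ] w [ 1.639 -0.28  -0.143] ang 95.6 dist 52.6
[427.71244874  36.15676157 124.86993863]
t [ 10.17 -38.8  -34.1 ] w [-1.481  0.14  -0.274] ang 86.6 dist 52.6
```

```bash
python3 -m creep '[{"tx":2,"ty":-10,"tz":-9,"wx":0.2,"gripper":0.35},{"tx":5,"ty":-38.8,"tz":-32,"wx":1.639,"wy":-0.28,"wz":-0.143,"gripper":0.35},{"tx":5,"ty":-38.8,"tz":-32,"wx":1.639,"wy":-0.28,"wz":-0.143,"gripper":0.35},{"tx":5,"ty":-38.8,"tz":-32,"wx":1.639,"wy":-0.28,"wz":-0.143,"gripper":0.35},{"tx":5,"ty":-38.8,"tz":-32,"wx":1.639,"wy":-0.28,"wz":-0.143,"gripper":0.35},{"tx":5,"ty":-38.8,"tz":-32,"wx":1.639,"wy":-0.28,"wz":-0.143,"gripper":0.35},{"tx":5,"ty":-38.8,"tz":-32,"wx":1.639,"wy":-0.28,"wz":-0.143,"gripper":0.35},{"tx":5,"ty":-38.8,"tz":-32,"wx":1.639,"wy":-0.28,"wz":-0.143,"gripper":0.35}]'
cat > ringd.py <<'E'
from h import *
from plant import *
import sys
o=get_obs();p=np.load("chute.npy");O,Rc,Rz=chute(p)
h=float(sys.argv[1])
d=np.array([np.cos(.35),-np.sin(.35),0])
Rt=frame(-Rc[:,2],Rc@d);pos=O+Rc@(np.array([29.5,4.5,0])+26*d+[0,0,h])
print("t",o["time"],"chute",(Rc.T@(o["tool_pos"]-O)).round(1),o["tool_pos"].round(1),o["joint_positions"].round(2),o["grip_width"]);delta(o,pos,Rt)
E
python3 ringd.py 110
```

```text
t 0.15 chute [-192.3  428.1  245.4] [183.7 491.5 226.2] [ 1.07  0.34  1.52  0.    1.28 -0.15] 91.7071255241551
t [  6.26 -37.97 -34.35] w [ 1.639 -0.28  -0.143] ang 95.6 dist 51.6validation failed for argument at $[0]...
```

```bash
python3 -m creep '[{"tx":2,"ty":-10,"tz":-9,"wx":0.2,"wy":0,"wz":0,"gripper":0.35},{"tx":5,"ty":-38,"tz":-34,"wx":1.639,"wy":-0.28,"wz":-0.143,"gripper":0.35},{"tx":5,"ty":-38,"tz":-34,"wx":1.639,"wy":-0.28,"wz":-0.143,"gripper":0.35},{"tx":5,"ty":-38,"tz":-34,"wx":1.639,"wy":-0.28,"wz":-0.143,"gripper":0.35},{"tx":5,"ty":-38,"tz":-34,"wx":1.639,"wy":-0.28,"wz":-0.143,"gripper":0.35},{"tx":5,"ty":-38,"tz":-34,"wx":1.639,"wy":-0.28,"wz":-0.143,"gripper":0.35},{"tx":5,"ty":-38,"tz":-34,"wx":1.639,"wy":-0.28,"wz":-0.143,"gripper":0.35},{"tx":5,"ty":-38,"tz":-34,"wx":1.639,"wy":-0.28,"wz":-0.143,"gripper":0.35}]'; echo; python3 ringd.py 110
```

```text
time: 0.82
tool_pos: [338.1, 196.2, 193.4]
tcp_rot: [0.022, 1.4, 0.245]
contact_force: [0.6, 0.5, -0.3]
grip_width: 43.2

t 0.8167 chute [-28.8 147.4 164.3] [338.1 196.2 193.4] [ 0.34  0.04  2.03 -0.02  0.9   0.13] 43.239116783989104
t [  3.57 -17.36   3.81] w [ 0.652 -0.121 -0.054] ang 38.1 dist 18.1
```

```bash
python3 -m creep '[{"tx":3.5,"ty":-17.3,"tz":3.8,"wx":0.652,"wy":-0.121,"wz":-0.054,"gripper":0.35},{"tx":3.5,"ty":-17.3,"tz":3.8,"wx":0.652,"wy":-0.121,"wz":-0.054,"gripper":0.35},{"tx":3.5,"ty":-17.3,"tz":3.8,"wx":0.652,"wy":-0.121,"wz":-0.054,"gripper":0.35},{"tx":3.5,"ty":-17.3,"tz":3.8,"wx":0.652,"wy":-0.121,"wz":-0.054,"gripper":0.35},{"tx":3.5,"ty":-17.3,"tz":3.8,"wx":0.652,"wy":-0.121,"wz":-0.054,"gripper":0.35},{"tx":3.5,"ty":-17.3,"tz":3.8,"wx":0.652,"wy":-0.121,"wz":-0.054,"gripper":0.35},{"tx":3.5,"ty":-17.3,"tz":3.8,"wx":0.652,"wy":-0.121,"wz":-0.054,"gripper":0.35},{"tx":3.5,"ty":-17.3,"tz":3.8,"wx":0.652,"wy":-0.121,"wz":-0.054,"gripper":0.35}]'; echo; python3 ringd.py 25; python3 - <<'E'
from h import *
from plant import *
c=capture("wrist");cv2.imwrite("pics/w1.png",c["frame"][:,:,::-1]);pickle.dump(c,open("pics/w1.pkl","wb"))
E
```

```text
time: 1.48
tool_pos: [419.0, 39.5, 164.6]
tcp_rot: [0.346, 1.293, -0.084]
contact_force: [0.1, 0.4, 0.1]
grip_width: 29.8

t 1.4833 chute [ 53.9  -1.6 110.6] [419.   39.5 164.6] [-0.09  0.09  2.1   0.    0.68  0.34] 29.777023610694958
t [ 8.56 -0.26  0.12] w [ 0.006 -0.002 -0.   ] ang 0.4 dist 8.6
```

View pics/w1.png

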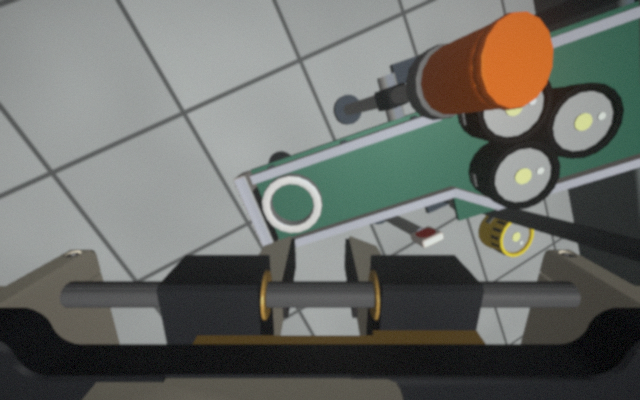

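The wrist view shows the silver ring at (291,204) against the stop. The wedged lamps are at (513,110) and (522,176), lamp_c is at (585,122), and the yellow look-alike at (507,235) is well away from the chute.

```bash
python3 - <<'E'
from h import *
c=load("w1");P=cloud(c);p=np.load("chute.npy");O,Rc,Rz=chute(p)
hsv=cv2.cvtColor(c["frame"],cv2.COLOR_RGB2HSV)
m=((hsv[...,1]<50)&(hsv[...,2]>150)).astype(np.uint8);m2=np.zeros_like(m);m2[170:240,262:326]=m[170:240,262:326]
n,l,st,_=cv2.connectedComponentsWithStats(m2);i=1+np.argmax(st[1:,4]);print(st[i])
q,_=cv2.findContours((l==i).astype(np.uint8),cv2.RETR_EXTERNAL,cv2.CHAIN_APPROX_NONE);e=cv2.fitEllipse(q[0]);print(e)
f=200/np.tan(np.radians(c["vertical_fov"])/2)
def plane(uv,h):
    d=rot(c["rotation"])@np.array([(uv[0]-c["cx"])/f,(uv[1]-c["cy"])/f,1]);d=Rc.T@d;s=Rc.T@(c["xyz"]-O);return s+d*(h-s[2])/d[2]
print("ring",plane(e[0],14))
for n,uv,h in(("stop face top at mid",(268,208),22),("rail L",(345,144),10),("railR",(350,220),10),("lampR",(514,177),40),("lampL",(510,113),40),("lampc",(584,122),40)): print(n,plane(uv,h).round(1))
X=(P-O)@Rc
for u,v in((340,190),(400,170),(300,204),(291,180)): print(X[v,u].round(1))
g=(hsv[...,0]>60)&(hsv[...,0]<95)&(hsv[...,1]>80);
for x0 in range(10,330,20):
    r=X[g&(abs(X[...,0]-x0)<6)];
    if len(r)>20: print(x0,np.percentile(r[:,1],[1,99]).round(1),np.median(r[:,2]).round(1))
E
```

```text
[ 262  176   60   57 1287]
((291.8507385253906, 203.99136352539062), (55.90238571166992, 58.900962829589844), 109.88367462158203)
ring [28.99803316  6.53372745 14.        ]
stop face top at mid [ 9.1 12.4 22. ]
rail L [92.4 41.6 10. ]
railR [ 74.7 -28.1  10. ]
lampR [211.  -24.9  40. ]
lampL [215.2  25.9  40. ]
lampc [267.1   0.5  40. ]
[74.8  0.6  0.5]
[1.339e+02 1.000e-01 4.000e-01]
[33.9  0.5  1.7]
[36.7 28.2 15.3]
10 [-26.5  46.3] 1.0
30 [-12.9  46.6] 0.8
50 [-28.   45.6] 0.8
70 [-27.6  44.9] 0.7
90 [-28.1  44. ] 0.7
110 [-28.   44.2] 0.8
130 [-28.2  44. ] 1.0
150 [-28.7  43.5] 0.8
170 [-53.4  29.7] 0.7
190 [-65.5  29.7] 0.8
210 [-77.7   6.3] 0.8
270 [-55.9  33.4] 1.4
290 [-55.5  69. ] 0.8
310 [-56.2  69.2] 0.7
```

```bash
python3 -m creep '[{"tx":3,"ty":-0.1,"tz":0.1,"wx":0,"wy":0,"wz":0,"gripper":0.35},{"tx":6,"ty":-0.1,"tz":0.1,"wx":0,"wy":0,"wz":0,"gripper":0.35},{"tx":8.5,"ty":-0.1,"tz":0.1,"wx":0,"wy":0,"wz":0,"gripper":0.35},{"tx":9.5,"ty":-0.1,"tz":0.1,"wx":0,"wy":0,"wz":0,"gripper":0.35},{"tx":10.2,"ty":-0.1,"tz":0.1,"wx":0,"wy":0,"wz":0,"gripper":0.35},{"tx":10.6,"ty":-0.1,"tz":0.1,"wx":0,"wy":0,"wz":0,"gripper":0.35},{"tx":10.6,"ty":-0.1,"tz":0.1,"wx":0,"wy":0,"wz":0,"gripper":0.35}]'; echo; python3 ringd.py 4; python3 - <<'E'
from h import *
from plant import *
c=capture("side");cv2.imwrite("pics/s2.png",cv2.resize(c["frame"][130:260,240:400,::-1],None,fx=4.5,fy=4.5,interpolation=cv2.INTER_CUBIC))
E
```

```text
time: 2.12
tool_pos: [448.8, 36.1, 62.8]
tcp_rot: [0.347, 1.293, -0.084]
contact_force: [-0.0, 0.8, 0.3]
grip_width: 29.7

t 2.1167 chute [54.7 -2.4  4.5] [448.8  36.1  62.8] [-0.09  0.34  2.17  0.01  0.36  0.33] 29.749146676181105
t [ 0.05 -0.21 -0.  ] w [ 0.006 -0.002 -0.   ] ang 0.4 dist 0.2
```

View pics/s2.png

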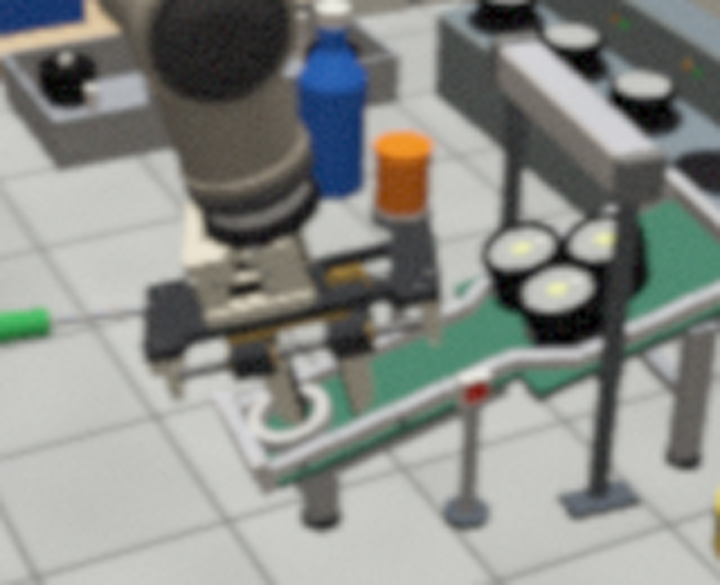

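The inner finger at (290,400) is in the ring and the outer one at (360,385) is upslope of it, so I close now.

```bash
python3 -m creep '[{"tx":0,"ty":0,"tz":0,"wx":0,"wy":0,"wz":0,"gripper":1},{"tx":0,"ty":0,"tz":0,"wx":0,"wy":0,"wz":0,"gripper":1},{"tx":0,"ty":0,"tz":0,"wx":0,"wy":0,"wz":0,"gripper":1},{"tx":0,"ty":0,"tz":0,"wx":0,"wy":0,"wz":0,"gripper":1},{"tx":0,"ty":0,"tz":0,"wx":0,"wy":0,"wz":0,"gripper":1},{"tx":0,"ty":0,"tz":0,"wx":0,"wy":0,"wz":0,"gripper":1}]'; echo;python3 -m creep '[{"tx":-2,"ty":0,"tz":0.2,"wx":0,"wy":0,"wz":0,"gripper":1},{"tx":-5,"ty":0,"tz":0.2,"wx":0,"wy":0,"wz":0,"gripper":1},{"tx":-9,"ty":0,"tz":0.2,"wx":0,"wy":0,"wz":0,"gripper":1},{"tx":-12,"ty":0,"tz":0.2,"wx":0,"wy":0,"wz":0,"gripper":1},{"tx":-12,"ty":0,"tz":0.2,"wx":0,"wy":0,"wz":0,"gripper":1}]';echo; python3 - <<'E'
from h import *
from plant import *
c=capture("side");cv2.imwrite("pics/s3.png",cv2.resize(c["frame"][100:230,240:400,::-1],None,fx=4.5,fy=4.5,interpolation=cv2.INTER_CUBIC))
c=capture("wrist");cv2.imwrite("pics/w3.png",c["frame"][:,:,::-1]);pickle.dump(c,open("pics/w3.pkl","wb"))
E
```

```text
time: 2.67
tool_pos: [449.0, 35.7, 63.5]
tcp_rot: [0.347, 1.292, -0.085]
contact_force: [-2.2, -0.3, 6.8]
grip_width: 8.7

time: 3.08
tool_pos: [419.4, 37.7, 184.2]
tcp_rot: [0.347, 1.283, -0.085]
contact_force: [1.2, 0.9, 0.3]
grip_width: 8.6
```

View pics/s3.png

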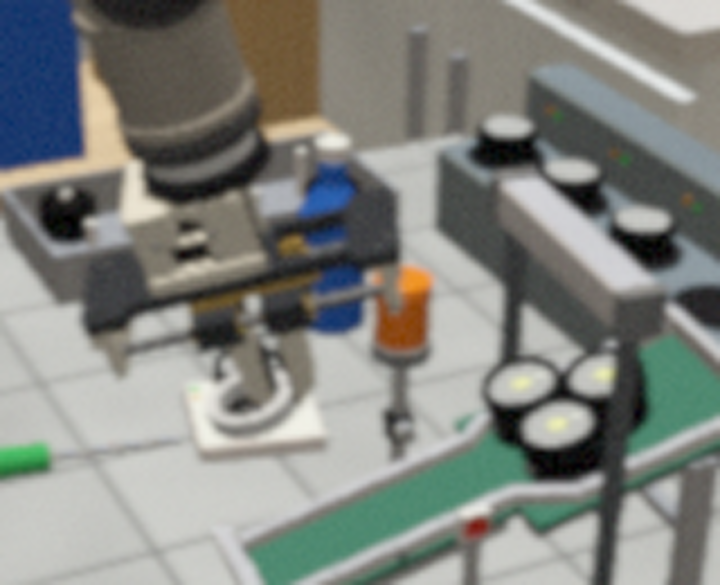

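View pics/w3.png

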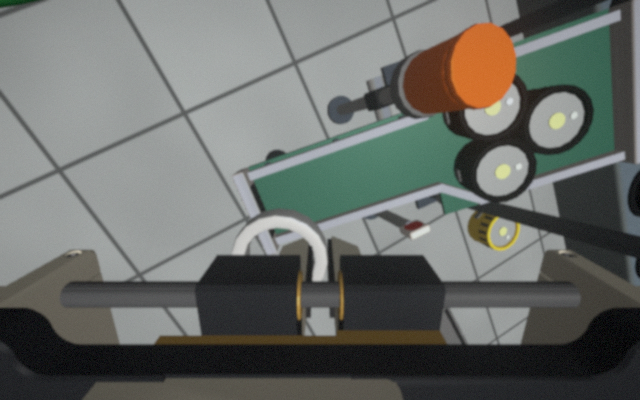

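```bash
cat > dishd.py <<'E'
from h import *
from plant import *
import sys
o=get_obs();y=np.radians(-50)
Rt=frame([0,0,-1],[np.cos(y),np.sin(y),0]);pos=[514,-299,float(sys.argv[1])]
print("t",o["time"],o["tool_pos"].round(1),o["joint_positions"].round(2),o["grip_width"]);delta(o,pos,Rt)
E
python3 dishd.py 140
```

```text
t 3.1833 [418.1  37.7 179.9] [-0.1   0.06  2.08  0.    0.72  0.33] 8.686876493684268
t [  7.28 -27.1   21.3 ] w [ 0.438  0.239 -0.152] ang 29.9 dist 35.2
```

```bash
python3 -m creep '[{"tx":7.28,"ty":-27.1,"tz":21.3,"wx":0.438,"wy":0.239,"wz":-0.152,"gripper":1},{"tx":7.28,"ty":-27.1,"tz":21.3,"wx":0.438,"wy":0.239,"wz":-0.152,"gripper":1},{"tx":7.28,"ty":-27.1,"tz":21.3,"wx":0.438,"wy":0.239,"wz":-0.152,"gripper":1},{"tx":7.28,"ty":-27.1,"tz":21.3,"wx":0.438,"wy":0.239,"wz":-0.152,"gripper":1},{"tx":7.28,"ty":-27.1,"tz":21.3,"wx":0.438,"wy":0.239,"wz":-0.152,"gripper":1},{"tx":7.28,"ty":-27.1,"tz":21.3,"wx":0.438,"wy":0.239,"wz":-0.152,"gripper":1},{"tx":7.28,"ty":-27.1,"tz":21.3,"wx":0.438,"wy":0.239,"wz":-0.152,"gripper":1},{"tx":7.28,"ty":-27.1,"tz":21.3,"wx":0.438,"wy":0.239,"wz":-0.152,"gripper":1}]';echo;python3 -m creep '[{"tx":2.5,"ty":-1.5,"tz":1.4,"wx":0,"wy":0,"wz":0,"gripper":1},{"tx":2.5,"ty":-1.5,"tz":1.4,"wx":0,"wy":0,"wz":0,"gripper":1},{"tx":2.5,"ty":-1.5,"tz":1.4,"wx":0,"wy":0,"wz":0,"gripper":1}]';echo;python3 dishd.py 20; python3 - <<'E'
from h import *
from plant import *
c=capture("side");cv2.imwrite("pics/s4.png",cv2.resize(c["frame"][200:340,300:460,::-1],None,fx=4,fy=4,interpolation=cv2.INTER_CUBIC))
c=capture("wrist");cv2.imwrite("pics/w4.png",c["frame"][:,:,::-1]);pickle.dump(c,open("pics/w4.pkl","wb"))
E
```

```text
time: 3.85
tool_pos: [507.8, -282.6, 137.6]
tcp_rot: [-2.753, 1.564, 2.657]
contact_force: [0.5, 0.5, 0.6]
grip_width: 8.9

time: 4.1
tool_pos: [503.8, -301.2, 111.6]
tcp_rot: [-2.826, 1.561, 2.582]
contact_force: [-0.4, 0.8, -0.3]
grip_width: 8.8

t 4.1 [ 503.8 -301.2  111.6] [-0.67  0.57  1.49 -0.    1.09  0.21] 8.839068923142161
t [9.16 0.95 0.57] w [-0.003 -0.009  0.003] ang 0.6 dist 9.2
```

View pics/s4.png

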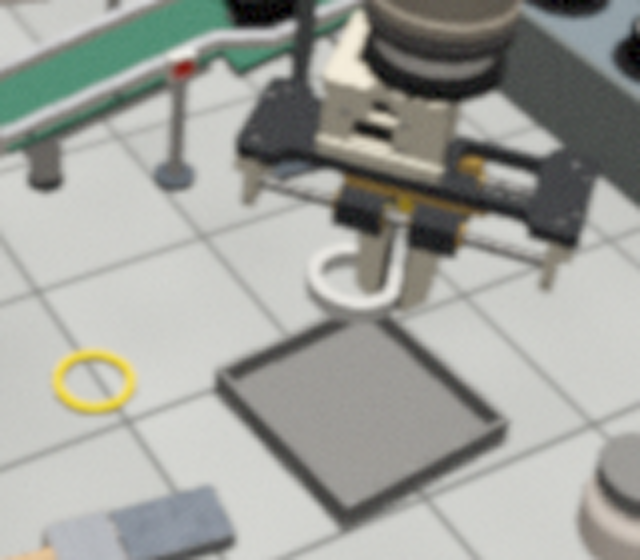

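View pics/w4.png

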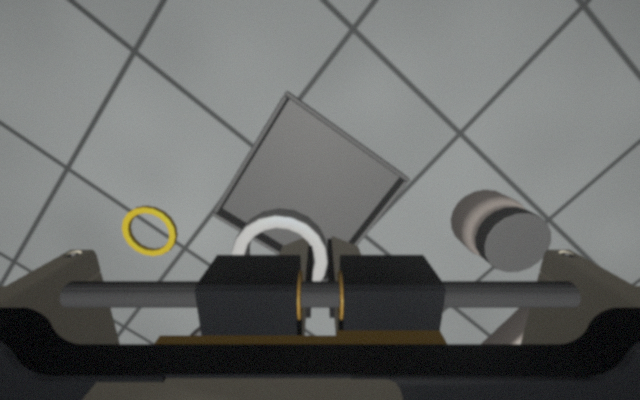

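```bash
python3 - <<'E'
from h import *
c=load("w4");
for uv in((288,94),(407,180),(217,213),(312.5,196.5)): print(ray(c,uv,22).round(1))
E
```

```text
[ 559.9 -220.1   22. ]
[ 571.3 -344.    22. ]
[ 437.8 -233.4   22. ]
[ 506.2 -290.1   22. ]
```

```bash
python3 -m creep '[{"tx":3,"ty":1,"tz":1,"wx":0,"wy":0,"wz":0,"gripper":1},{"tx":6,"ty":1,"tz":1,"wx":0,"wy":0,"wz":0,"gripper":1},{"tx":8.5,"ty":1,"tz":1,"wx":0,"wy":0,"wz":0,"gripper":1},{"tx":9.6,"ty":1,"tz":1,"wx":0,"wy":0,"wz":0,"gripper":1},{"tx":10.1,"ty":1,"tz":1,"wx":0,"wy":0,"wz":0,"gripper":1},{"tx":10.2,"ty":1,"tz":1,"wx":0,"wy":0,"wz":0,"gripper":1},{"tx":10.2,"ty":1,"tz":1,"wx":0,"wy":0,"wz":0,"gripper":1}]';echo;python3 dishd.py 8; python3 - <<'E'
from h import *
from plant import *
c=capture("side");cv2.imwrite("pics/s5.png",cv2.resize(c["frame"][230:340,320:460,::-1],None,fx=5,fy=5,interpolation=cv2.INTER_CUBIC))
E
```

```text
time: 4.78
tool_pos: [520.3, -302.5, 15.0]
tcp_rot: [-1.648, 1.57, -2.52]
contact_force: [0.5, -0.0, -0.4]
grip_width: 8.5

t 4.7833 [ 520.3 -302.5   15. ] [-0.65  0.71  1.54 -0.    0.9   0.22] 8.531803744091796
t [ 0.7  -0.26 -0.67] w [ 0.    -0.     0.001] ang 0.1 dist 1.0
```

View pics/s5.png

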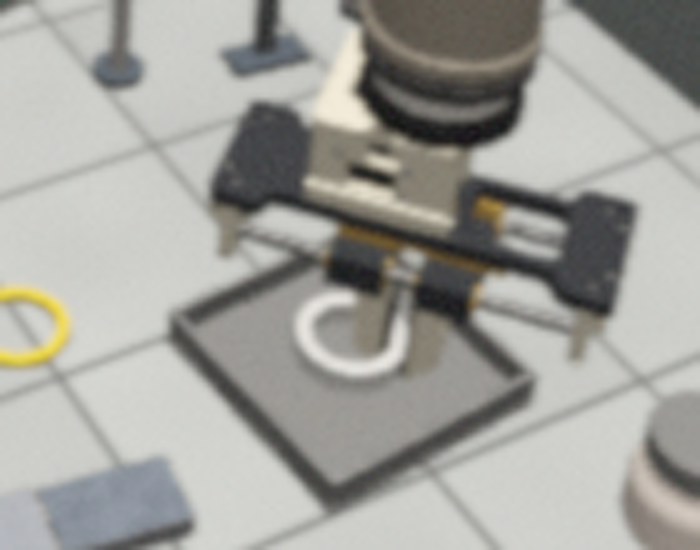

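```bash
python3 -m creep '[{"tx":0.3,"ty":-0.1,"tz":-0.2,"wx":0,"wy":0,"wz":0,"gripper":1},{"tx":0.55,"ty":-0.1,"tz":-0.2,"wx":0,"wy":0,"wz":0,"gripper":1},{"tx":0.55,"ty":-0.1,"tz":-0.2,"wx":0,"wy":0,"wz":0,"gripper":1}]';echo
```

```text
time: 5.08
tool_pos: [517.3, -301.4, 8.4]
tcp_rot: [-2.426, 1.568, 2.984]
contact_force: [0.2, 0.3, -1.2]
grip_width: 9.1
```

```bash
python3 -m creep '[{"tx":0.1,"ty":0,"tz":0,"wx":0,"wy":0,"wz":0,"gripper":1},{"tx":0.1,"ty":0,"tz":0,"wx":0,"wy":0,"wz":0,"gripper":1}]';echo;
```

```text
time: 5.25
tool_pos: [517.5, -301.6, 7.9]
tcp_rot: [-2.366, 1.568, 3.044]
contact_force: [-1.7, 0.3, 4.2]
grip_width: 8.8
```

Contact at about 4 N, so I open to 30 mm and lift clear.

```bash
python3 -m creep '[{"tx":0,"ty":0,"tz":0,"wx":0,"wy":0,"wz":0,"gripper":0.35},{"tx":0,"ty":0,"tz":0,"wx":0,"wy":0,"wz":0,"gripper":0.35},{"tx":0,"ty":0,"tz":0,"wx":0,"wy":0,"wz":0,"gripper":0.35},{"tx":0,"ty":0,"tz":0,"wx":0,"wy":0,"wz":0,"gripper":0.35},{"tx":0,"ty":0,"tz":0,"wx":0,"wy":0,"wz":0,"gripper":0.35}]';echo;python3 -m creep '[{"tx":-1.5,"ty":0,"tz":0,"wx":0,"wy":0,"wz":0,"gripper":0.35},{"tx":-4,"ty":0,"tz":0,"wx":0,"wy":0,"wz":0,"gripper":0.35},{"tx":-8,"ty":0,"tz":0,"wx":0,"wy":0,"wz":0,"gripper":1},{"tx":-12,"ty":0,"tz":0,"wx":0,"wy":0,"wz":0,"gripper":1},{"tx":-16,"ty":0,"tz":0,"wx":0,"wy":0,"wz":0,"gripper":1},{"tx":-20,"ty":0,"tz":0,"wx":0,"wy":0,"wz":0,"gripper":1},{"tx":-20,"ty":0,"tz":0,"wx":0,"wy":0,"wz":0,"gripper":1}]'; python3 - <<'E'
from h import *
from plant import *
c=capture("side");cv2.imwrite("pics/s6.png",cv2.resize(c["frame"][140:340,260:460,::-1],None,fx=3,fy=3,interpolation=cv2.INTER_CUBIC))
print(get_obs()["joint_positions"].round(2))
E
```

```text
time: 5.67
tool_pos: [517.4, -301.4, 7.0]
tcp_rot: [-2.491, 1.568, 2.919]
contact_force: [0.0, 0.0, -0.3]
grip_width: 29.3

time: 6.25
tool_pos: [521.0, -303.7, 216.3]
tcp_rot: [0.136, 1.558, -0.737]
contact_force: [1.4, -0.5, 0.4]
grip_width: 2.0
[-0.65  0.49  1.33 -0.    1.31  0.22]
```

View pics/s6.png

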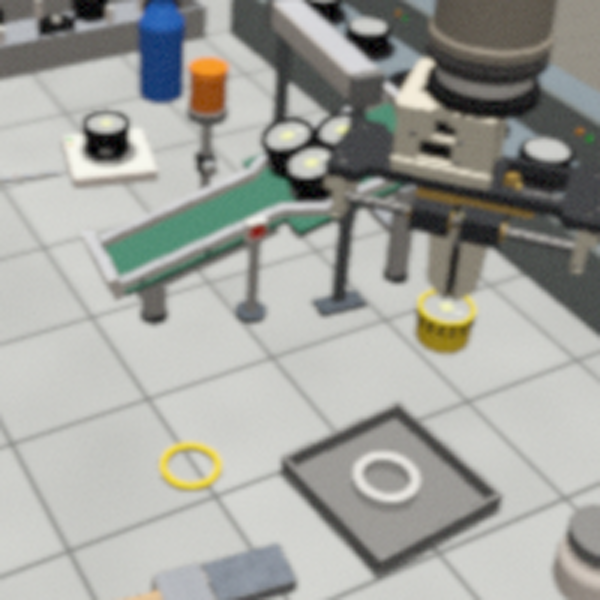

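```bash
python3 - <<'E'
from h import *
from scipy.optimize import least_squares
D=np.array([[.343,1.525,1.275,524.6,226],[.34,2.17,.36,450.2,62.8],[.09,2.10,.68,420.8,164.6],[.71,1.54,.90,602,15],[.49,1.33,1.31,603,216.3],[.57,1.49,1.09,587,111.6],[.06,2.08,.72,419.8,179.9],[.04,2.03,.90,391,193.4]])
def fk(p,j2,j3,j5):
    r0,h0,l1,l2,c,L=p
    s=j2+j3
    return r0+l1*np.sin(j2)+l2*np.sin(s+c)+L*np.sin(s+j5), h0+l1*np.cos(j2)+l2*np.cos(s+c)+L*np.cos(s+j5)
def res(p):
    r,z=fk(p,*D[:,:3].T);return np.r_[r-D[:,3],z-D[:,4],(p[0])/100,p[4]*2,(p[1]-350)/100, (p[5]-300)/100]
s=least_squares(res,[0,350,450,450,0,300]);print(s.x.round(2),s.fun.round(1));np.save("kin.npy",s.x)
p=s.x
# reachable tilt at push points (r,z), tilt
for r,z in((575,112),(585,115),(610,120)):
  for tilt in np.radians([16,25,30,35,40,45,50,55,60]):
    def g(q): 
        sm=np.pi-tilt; a=fk(p,q[0],q[1],sm-q[0]-q[1]);return [a[0]-r,a[1]-z]
    q=least_squares(g,[.3,2]).x;print(r,z,np.degrees(tilt).round(),q.round(2),"j5",(np.pi-tilt-q.sum()).round(2),np.round(g(q),1))
E
```

```text
[5.9300e+00 2.2404e+02 5.0863e+02 3.7856e+02 1.1000e-01 3.2487e+02] [-1.  -0.1 -0.7 -1.6 -0.   2.5  0.6  0.4  0.9 -1.1 -0.2  0.2 -2.7  1.1
  0.9  1.   0.1  0.2 -1.3  0.2]
575 112 16.0 [0.42 1.81] j5 0.63 [ 0. -0.]
575 112 25.0 [0.38 1.95] j5 0.38 [0. 0.]
575 112 30.0 [0.37 2.03] j5 0.22 [ 0. -0.]
575 112 35.0 [0.37 2.1 ] j5 0.06 [ 0. -0.]
575 112 40.0 [0.38 2.18] j5 -0.11 [-0. -0.]
575 112 45.0 [0.4  2.25] j5 -0.29 [ 0. -0.]
575 112 50.0 [0.44 2.31] j5 -0.48 [0. 0.]
575 112 55.0 [0.49 2.37] j5 -0.68 [-0.  0.]
575 112 60.0 [0.57 2.42] j5 -0.9 [0. 0.]
585 115 16.0 [0.43 1.78] j5 0.65 [0. 0.]
585 115 25.0 [0.39 1.92] j5 0.39 [ 0. -0.]
585 115 30.0 [0.38 2.  ] j5 0.24 [0. 0.]
585 115 35.0 [0.37 2.07] j5 0.08 [-0.  0.]
585 115 40.0 [0.38 2.15] j5 -0.09 [-0. -0.]
585 115 45.0 [0.4  2.22] j5 -0.26 [ 0. -0.]
585 115 50.0 [0.44 2.28] j5 -0.45 [0. 0.]
585 115 55.0 [0.49 2.34] j5 -0.65 [ 0. -0.]
585 115 60.0 [0.56 2.4 ] j5 -0.86 [-0.  0.]
610 120 16.0 [0.46 1.7 ] j5 0.7 [0. 0.]
610 120 25.0 [0.42 1.85] j5 0.44 [-0. -0.]
610 120 30.0 [0.4  1.93] j5 0.29 [ 0. -0.]
610 120 35.0 [0.4  2.01] j5 0.13 [0. 0.]
610 120 40.0 [0.4  2.08] j5 -0.04 [0. 0.]
610 120 45.0 [0.42 2.15] j5 -0.21 [-0. -0.]
610 120 50.0 [0.45 2.22] j5 -0.39 [-0. -0.]
610 120 55.0 [0.49 2.28] j5 -0.59 [ 0. -0.]
610 120 60.0 [0.55 2.33] j5 -0.79 [0. 0.]
```

The ring lies flat near the dish centre, at (386,477) in the crop. My plan for the jam is to push the right-hand lamp, opposite the beacon, with the left finger of the open gripper. That keeps the body clear of the beacon.

```bash
cat > pushd.py <<'E'
from h import *
from plant import *
import sys
from scipy.optimize import least_squares
x,y,z,tau=map(float,sys.argv[1:5])
o=get_obs();O,Rc,Rz=chute(np.load("chute.npy"));k=np.load("kin.npy")
t=np.radians(tau)
Rt=frame(Rz@[np.sin(t),0,-np.cos(t)],Rz[:,1]);pos=O+Rc@[x,y,z]
def g(q):
    s=q[0]+q[1];S=np.pi-t;r0,h0,l1,l2,c,L=k
    return [r0+l1*np.sin(q[0])+l2*np.sin(s+c)+L*np.sin(S)-np.hypot(*pos[:2]),h0+l1*np.cos(q[0])+l2*np.cos(s+c)+L*np.cos(S)-pos[2]]
q=least_squares(g,[.3,2]).x
print("time",o["time"],"chute now",(Rc.T@(o["tool_pos"]-O)).round(1),"F",(Rc.T@o["contact_force"]).round(1),"q",o["joint_positions"].round(2),"w",round(o["grip_width"],1))
print("target",pos.round(1),"pred j5",round(np.pi-t-q.sum(),2));delta(o,pos,Rt)
E
python3 pushd.py 155 -84 110 18;python3 pushd.py 155 -84 15 27;python3 pushd.py 160 -84 50 25
```

```text
time 6.3 chute now [ 192.3 -334.   120.6] F [ 0.6 -0.7 -0.3] q [-0.65  0.49  1.33 -0.    1.31  0.22] w 0.9
target [508.8 -51.  191.8] pred j5 0.74
t [  1.9   15.34 -20.03] w [-2.333 -0.365 -0.144] ang 135.5 dist 25.3
time 6.3 chute now [ 192.3 -334.   120.6] F [ 0.6 -0.7 -0.3] q [-0.65  0.49  1.33 -0.    1.31  0.22] w 0.9
target [534.9 -53.3 100.5] pred j5 0.24
t [ 11.05  17.19 -18.25] w [-2.303 -0.548 -0.22 ] ang 136.2 dist 27.4
time 6.3 chute now [ 192.3 -334.   120.6] F [ 0.6 -0.7 -0.3] q [-0.65  0.49  1.33 -0.    1.31  0.22] w 0.9
target [530.1 -52.9 135.5] pred j5 0.4
t [  7.54  16.85 -18.56] w [-2.311 -0.508 -0.203] ang 136.0 dist 26.2
```

```bash
python3 -m creep '[{"tx":-4,"ty":-2,"tz":-2,"wx":-2.333,"wy":-0.365,"wz":-0.144,"gripper":-0.74},{"tx":-4,"ty":-2,"tz":-2,"wx":-2.333,"wy":-0.365,"wz":-0.144,"gripper":-0.74},{"tx":-4,"ty":-2,"tz":-2,"wx":-2.333,"wy":-0.365,"wz":-0.144,"gripper":-0.74},{"tx":-4,"ty":-2,"tz":-2,"wx":-2.333,"wy":-0.365,"wz":-0.144,"gripper":-0.74},{"tx":-4,"ty":-2,"tz":-2,"wx":-2.333,"wy":-0.365,"wz":-0.144,"gripper":-0.74},{"tx":-4,"ty":-2,"tz":-2,"wx":-2.333,"wy":-0.365,"wz":-0.144,"gripper":-0.74},{"tx":-4,"ty":-2,"tz":-2,"wx":-2.333,"wy":-0.365,"wz":-0.144,"gripper":-0.74},{"tx":-4,"ty":-2,"tz":-2,"wx":-2.333,"wy":-0.365,"wz":-0.144,"gripper":-0.74}]';echo;  python3 pushd.py 155 -84 110 18
```

```text
time: 6.97
tool_pos: [489.5, -298.6, 245.8]
tcp_rot: [-0.885, 1.415, -0.763]
contact_force: [0.1, 0.5, 1.8]
grip_width: 49.5

time 6.9667 chute now [ 172.1 -332.4  161.2] F [0.6 0.5 1.7] q [-0.67  0.33  1.5  -0.02  1.16 -0.79] w 49.5
target [508.8 -51.  191.8] pred j5 0.74
t [ 2.9  24.84  4.52] w [-1.341 -0.211 -0.096] ang 78.0 dist 25.4
```

```bash
python3 -m creep '[{"tx":0,"ty":3,"tz":0,"wx":-1.341,"wy":-0.211,"wz":-0.096,"gripper":-0.74},{"tx":0,"ty":6,"tz":0,"wx":-1.341,"wy":-0.211,"wz":-0.096,"gripper":-0.74},{"tx":0,"ty":9,"tz":1,"wx":-1.341,"wy":-0.211,"wz":-0.096,"gripper":-0.74},{"tx":0,"ty":11,"tz":1,"wx":-1.341,"wy":-0.211,"wz":-0.096,"gripper":-0.74},{"tx":0,"ty":13,"tz":1,"wx":-1.341,"wy":-0.211,"wz":-0.096,"gripper":-0.74},{"tx":0,"ty":14,"tz":1,"wx":-1.341,"wy":-0.211,"wz":-0.096,"gripper":-0.74},{"tx":0,"ty":14,"tz":1,"wx":-1.341,"wy":-0.211,"wz":-0.096,"gripper":-0.74},{"tx":0,"ty":14,"tz":1,"wx":-1.341,"wy":-0.211,"wz":-0.096,"gripper":-0.74}]';echo;  python3 pushd.py 155 -84 110 18
```

```text
time: 7.63
tool_pos: [483.9, -158.4, 230.2]
tcp_rot: [-1.39, 1.287, -0.269]
contact_force: [0.9, -0.2, 0.2]
grip_width: 80.0

time 7.6333 chute now [ 150.7 -193.2  151.1] F [ 0.9 -0.2 -0.1] q [-0.51  0.16  1.8   0.08  0.91 -1.67] w 80.0
target [508.8 -51.  191.8] pred j5 0.74
t [ 3.55  3.46 10.57] w [-0.354 -0.056 -0.026] ang 20.6 dist 11.7
```

```bash
python3 -m creep '[{"tx":0,"ty":0.5,"tz":3,"wx":-0.354,"wy":-0.056,"wz":-0.026,"gripper":-0.74},{"tx":0,"ty":1.5,"tz":6,"wx":-0.354,"wy":-0.056,"wz":-0.026,"gripper":-0.74},{"tx":1,"ty":3,"tz":9,"wx":-0.354,"wy":-0.056,"wz":-0.026,"gripper":-0.74},{"tx":3.5,"ty":3.4,"tz":10.5,"wx":-0.354,"wy":-0.056,"wz":-0.026,"gripper":-0.74},{"tx":3.5,"ty":3.4,"tz":10.5,"wx":-0.354,"wy":-0.056,"wz":-0.026,"gripper":-0.74}]';echo;  python3 pushd.py 155 -84 40 22; python3 - <<'E'
from h import *
from plant import *
c=capture("wrist");cv2.imwrite("pics/w7.png",c["frame"][:,:,::-1]);pickle.dump(c,open("pics/w7.pkl","wb"))
c=capture("side");cv2.imwrite("pics/s7.png",cv2.resize(c["frame"][100:260,260:440,::-1],None,fx=3.5,fy=3.5,interpolation=cv2.INTER_CUBIC))
E
```

```text
time: 8.05
tool_pos: [508.3, -50.3, 189.1]
tcp_rot: [-1.564, 1.263, -0.086]
contact_force: [-1.4, -0.0, -0.2]
grip_width: 79.8

time 8.05 chute now [153.7 -83.3 107.6] F [-1.4 -0.1  0.2] q [-0.29  0.2   1.89  0.09  0.76 -1.82] w 79.8
target [528.1 -52.7 124.5] pred j5 0.45
t [ 6.76  0.07 -0.07] w [-0.005  0.    -0.076] ang 4.3 dist 6.8
```

View pics/w7.png

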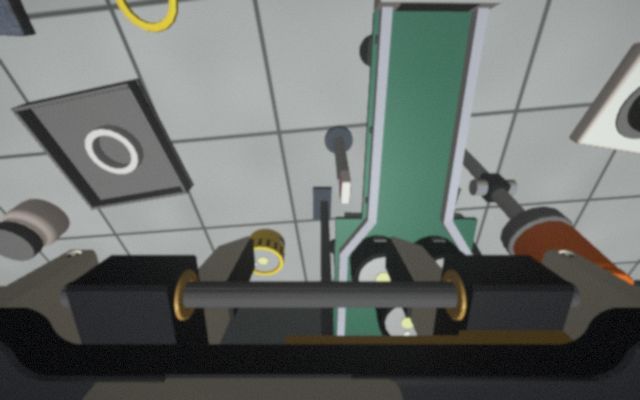

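View pics/s7.png

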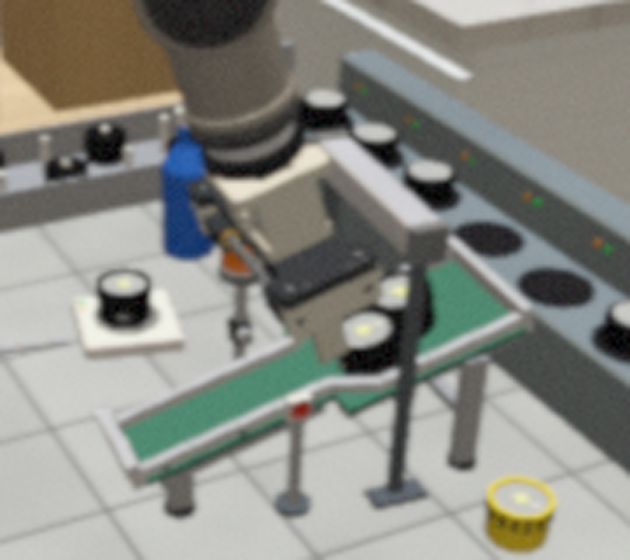

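```bash
python3 -m creep '[{"tx":3,"ty":0,"tz":-0.1,"wx":0,"wy":0,"wz":-0.05,"gripper":-0.74},{"tx":6,"ty":0.1,"tz":-0.1,"wx":0,"wy":0,"wz":-0.076,"gripper":-0.74},{"tx":6.8,"ty":0.1,"tz":-0.1,"wx":0,"wy":0,"wz":-0.076,"gripper":-0.74},{"tx":6.8,"ty":0.1,"tz":-0.1,"wx":0,"wy":0,"wz":-0.076,"gripper":-0.74}]';echo;  python3 pushd.py 160 -84 16 25; python3 - <<'E'
from h import *
from plant import *
c=capture("wrist");cv2.imwrite("pics/w8.png",c["frame"][:,:,::-1]);pickle.dump(c,open("pics/w8.pkl","wb"))
c=capture("side");cv2.imwrite("pics/s8.png",cv2.resize(c["frame"][100:260,260:440,::-1],None,fx=3.5,fy=3.5,interpolation=cv2.INTER_CUBIC))
c=capture("top");cv2.imwrite("pics/t8.png",cv2.resize(c["frame"][105:245,265:415,::-1],None,fx=4,fy=4,interpolation=cv2.INTER_CUBIC))
E
```

```text
time: 8.48
tool_pos: [529.5, -56.9, 127.3]
tcp_rot: [-1.568, 1.183, -0.094]
contact_force: [1.2, -0.1, -0.2]
grip_width: 80.0

time 8.4833 chute now [157.5 -88.1  42.1] F [ 1.1  0.  -0.5] q [-0.3   0.3   1.99  0.17  0.48 -1.9 ] w 80.0
target [539.4 -53.7 102.9] pred j5 0.31
t [2.62 0.03 0.41] w [-0.009 -0.003 -0.049] ang 2.9 dist 2.7
```

View pics/w8.png

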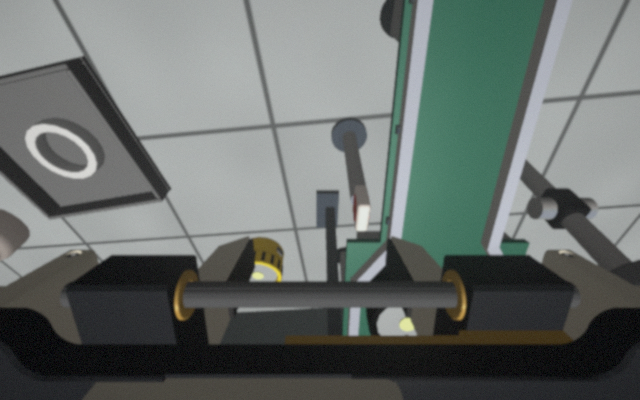

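View pics/s8.png

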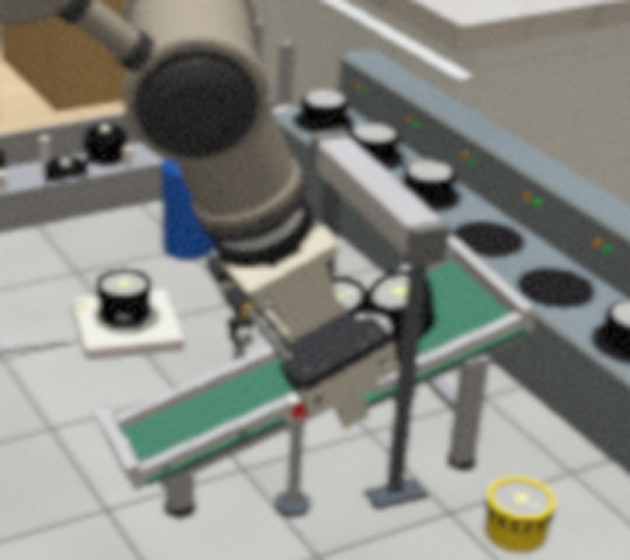

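View pics/t8.png

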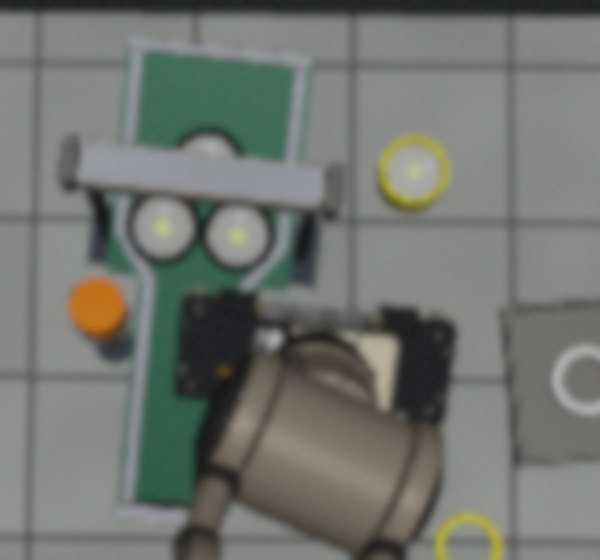

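```bash
python3 pushd.py 164 -85 16 23; python3 -m creep '[{"tx":1.2,"ty":0,"tz":0.3,"wx":0,"wy":0,"wz":-0.02,"gripper":-0.74},{"tx":2.2,"ty":-0.1,"tz":0.3,"wx":0,"wy":0,"wz":-0.02,"gripper":-0.74},{"tx":2.7,"ty":-0.2,"tz":0.3,"wx":-0.009,"wy":0,"wz":-0.02,"gripper":-0.74},{"tx":2.7,"ty":-0.2,"tz":0.3,"wx":-0.009,"wy":0,"wz":-0.02,"gripper":-0.74}]';echo; python3 pushd.py 174 -85 16 24
```

```text
time 8.6333 chute now [160.3 -88.   44.8] F [-0.3  0.6  1.6] q [-0.3   0.3   1.98  0.17  0.48 -1.9 ] w 79.7
target [543.2 -55.  104. ] pred j5 0.38
t [ 2.9  -0.03  0.31] w [-0.008 -0.004 -0.007] ang 0.6 dist 2.9
time: 8.97
tool_pos: [543.4, -54.6, 104.6]
tcp_rot: [-1.58, 1.159, -0.095]
contact_force: [-0.4, -0.8, 0.2]
grip_width: 80.2

time 8.9667 chute now [164.3 -84.6  16.5] F [-0.2 -0.8  0.2] q [-0.29  0.36  2.    0.2   0.39 -1.94] w 80.2
target [552.8 -55.9 106.7] pred j5 0.37
t [ 0.18 -0.95 -0.05] w [ 0.003 -0.003 -0.007] ang 0.5 dist 1.0
```

```bash
python3 pushd.py 184 -85 16 24;python3 pushd.py 196 -85 15 25; python3 -m creep '[{"tx":0.2,"ty":-0.7,"tz":0,"wx":0,"wy":0,"wz":-0.01,"gripper":-0.74},{"tx":0.35,"ty":-1.3,"tz":0,"wx":0,"wy":0,"wz":-0.01,"gripper":-0.74},{"tx":0.5,"ty":-1.7,"tz":0,"wx":0,"wy":0,"wz":-0.015,"gripper":-0.74},{"tx":0.5,"ty":-1.9,"tz":0,"wx":0,"wy":0,"wz":-0.015,"gripper":-0.74}]';echo; python3 pushd.py 196 -85 15 25;python3 - <<'E'
from h import *
from plant import *
c=capture("side");cv2.imwrite("pics/s9.png",cv2.resize(c["frame"][130:250,280:430,::-1],None,fx=4.5,fy=4.5,interpolation=cv2.INTER_CUBIC))
c=capture("top");cv2.imwrite("pics/t9.png",cv2.resize(c["frame"][105:205,265:365,::-1],None,fx=5,fy=5,interpolation=cv2.INTER_CUBIC))
E
```

```text
time 8.9667 chute now [164.3 -84.6  16.5] F [-0.2 -0.8  0.2] q [-0.29  0.36  2.    0.2   0.39 -1.94] w 80.2
target [562.3 -56.7 109.5] pred j5 0.39
t [ 0.31 -1.94 -0.05] w [ 0.003 -0.003 -0.007] ang 0.5 dist 2.0
time 8.9667 chute now [164.3 -84.6  16.5] F [-0.2 -0.8  0.2] q [-0.29  0.36  2.    0.2   0.39 -1.94] w 80.2
target [574.1 -57.7 111.8] pred j5 0.38
t [ 0.57 -3.12 -0.05] w [ 0.003 -0.003 -0.025] ang 1.4 dist 3.2
time: 9.3
tool_pos: [563.0, -56.2, 108.0]
tcp_rot: [-1.58, 1.143, -0.095]
contact_force: [-1.0, -0.1, -0.6]
grip_width: 79.9

time 9.3 chute now [184.2 -84.5  14.5] F [-1.1 -0.2 -0.3] q [-0.28  0.38  1.96  0.2   0.39 -1.93] w 79.9
target [574.1 -57.7 111.8] pred j5 0.38
t [ 0.12 -1.18 -0.05] w [ 0.002 -0.003 -0.009] ang 0.5 dist 1.2
```

View pics/s9.png

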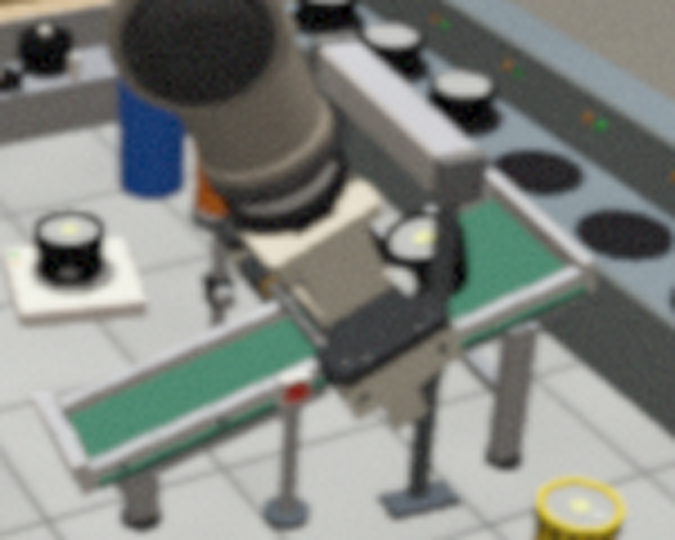

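View pics/t9.png

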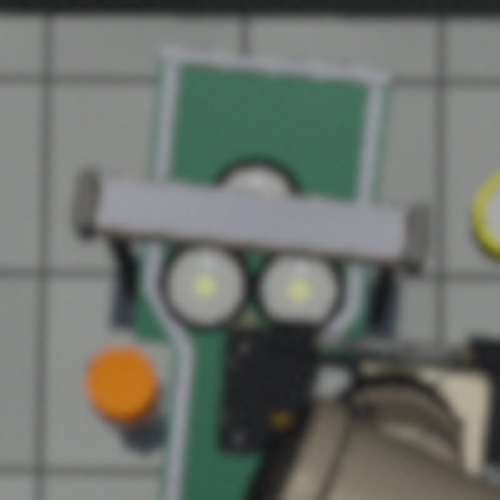

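```bash
python3 pushd.py 204 -85 17 26; python3 -m creep '[{"tx":0.05,"ty":-0.5,"tz":0,"wx":0,"wy":0,"wz":-0.005,"gripper":-0.74},{"tx":0.1,"ty":-0.9,"tz":0,"wx":0,"wy":0,"wz":-0.01,"gripper":-0.74},{"tx":0.15,"ty":-1.3,"tz":0,"wx":0,"wy":0,"wz":-0.015,"gripper":-0.74},{"tx":0.2,"ty":-1.6,"tz":0,"wx":0,"wy":0,"wz":-0.02,"gripper":-0.74},{"tx":0.25,"ty":-1.9,"tz":0,"wx":0,"wy":0,"wz":-0.026,"gripper":-0.74}]';echo; python3 pushd.py 206 -85 17 26;python3 - <<'E'
from h import *
from plant import *
c=capture("side");cv2.imwrite("pics/s10.png",cv2.resize(c["frame"][130:250,280:430,::-1],None,fx=4.5,fy=4.5,interpolation=cv2.INTER_CUBIC))
c=capture("top");cv2.imwrite("pics/t10.png",cv2.resize(c["frame"][105:205,265:365,::-1],None,fx=5,fy=5,interpolation=cv2.INTER_CUBIC))
E
```

```text
time 9.4 chute now [183.8 -84.5  14.5] F [-0.5  0.4 -0.3] q [-0.28  0.37  1.96  0.2   0.39 -1.93] w 79.8
target [581.2 -58.4 115.9] pred j5 0.37
t [ 0.05 -2.04 -0.06] w [ 0.002 -0.003 -0.026] ang 1.5 dist 2.0
time: 9.82
tool_pos: [580.9, -57.7, 113.5]
tcp_rot: [-1.579, 1.117, -0.094]
contact_force: [-1.6, -0.2, -0.0]
grip_width: 80.3

time 9.8167 chute now [203.  -84.4  14.7] F [-1.5 -0.3  0.4] q [-0.27  0.39  1.93  0.21  0.38 -1.94] w 80.3
target [583.1 -58.5 116.5] pred j5 0.37
t [-0.17 -0.34 -0.06] w [ 0.002 -0.003 -0.   ] ang 0.2 dist 0.4
```

View pics/s10.png

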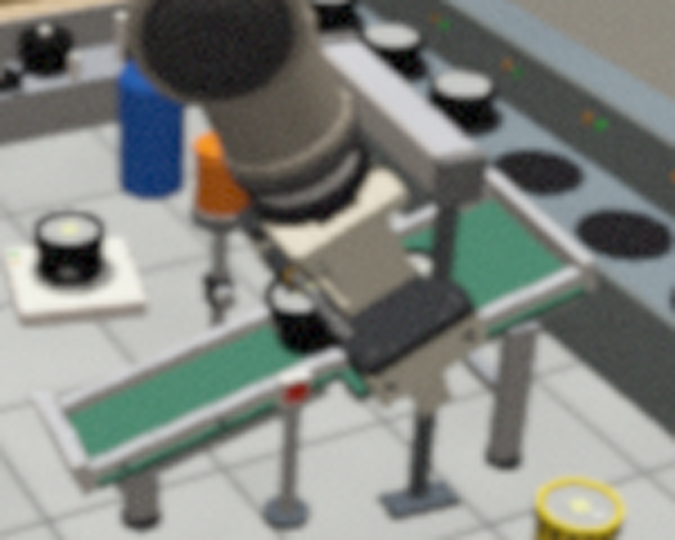

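View pics/t10.png

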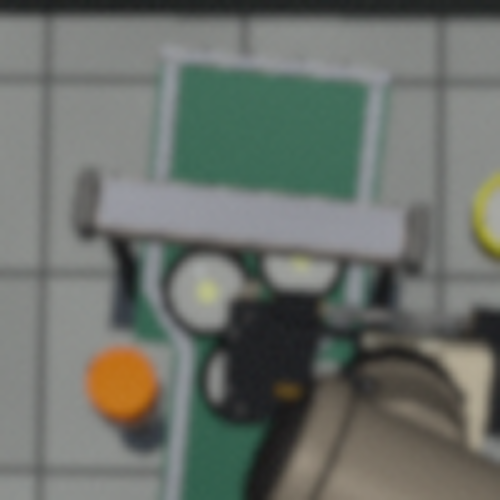

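The left lamp has slipped past into the lane at (215,380) in the top crop, and lamp_c has followed to the left side at (207,290). I'll hold here.

```bash
python3 -m creep '[{"tx":-0.1,"ty":-0.2,"tz":0,"wx":0,"wy":0,"wz":0,"gripper":-0.74},{"tx":-0.1,"ty":-0.2,"tz":0,"wx":0,"wy":0,"wz":0,"gripper":-0.74},{"tx":-0.1,"ty":-0.2,"tz":0,"wx":0,"wy":0,"wz":0,"gripper":-0.74},{"tx":-0.1,"ty":-0.2,"tz":0,"wx":0,"wy":0,"wz":0,"gripper":-0.74}]';echo; python3 pushd.py 206 -85 16 26;python3 - <<'E'
from h import *
from plant import *
c=capture("side");cv2.imwrite("pics/s11.png",cv2.resize(c["frame"][130:250,280:430,::-1],None,fx=4.5,fy=4.5,interpolation=cv2.INTER_CUBIC))
c=capture("top");cv2.imwrite("pics/t11.png",cv2.resize(c["frame"][105:205,265:365,::-1],None,fx=5,fy=5,interpolation=cv2.INTER_CUBIC))
E
```

```text
time: 10.25
tool_pos: [581.8, -57.8, 115.1]
tcp_rot: [-1.579, 1.118, -0.094]
contact_force: [-0.1, -0.5, 0.7]
grip_width: 80.2

time 10.25 chute now [204.3 -84.4  16.1] F [ 0.1 -0.5  0.7] q [-0.27  0.39  1.93  0.21  0.39 -1.93] w 80.2
target [583.4 -58.5 115.5] pred j5 0.37
t [ 0.04 -0.16 -0.06] w [ 0.002 -0.003 -0.001] ang 0.2 dist 0.2
```

View pics/s11.png

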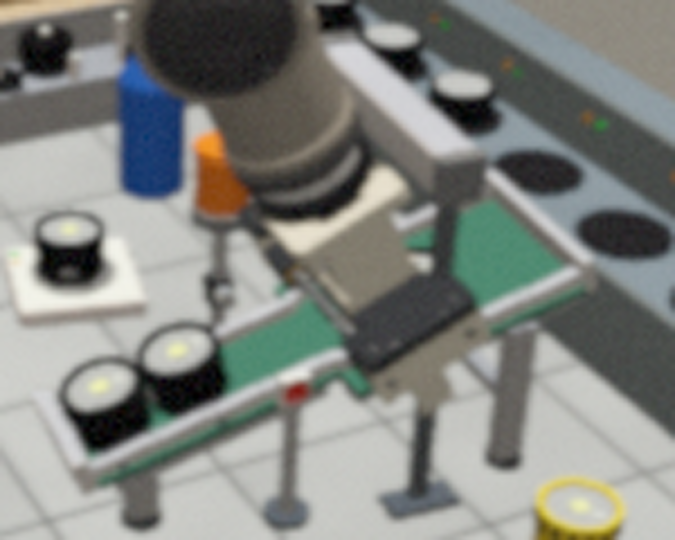

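View pics/t11.png

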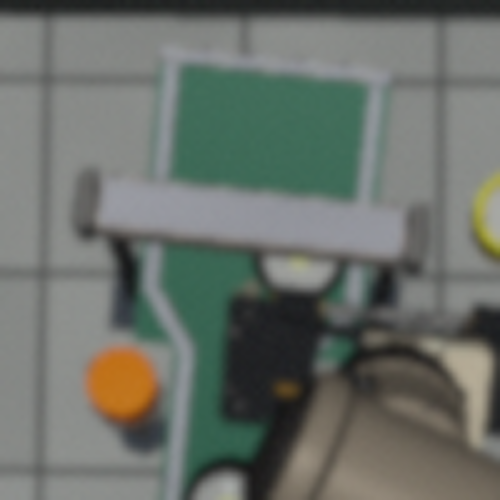

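Both are in the lane against the stop. Now I let the held lamp follow by backing off down-slope and to the right, then lifting along the tool.

```bash
python3 -m creep '[{"tx":0,"ty":0.8,"tz":-0.4,"wx":0,"wy":0,"wz":0,"gripper":-0.74},{"tx":0,"ty":1.8,"tz":-1.0,"wx":0,"wy":0,"wz":0,"gripper":-0.74},{"tx":-0.5,"ty":2.8,"tz":-1.5,"wx":0,"wy":0,"wz":0,"gripper":-0.74},{"tx":-4,"ty":3,"tz":-1.5,"wx":0,"wy":0,"wz":0,"gripper":-0.74},{"tx":-8,"ty":3,"tz":-1.5,"wx":0,"wy":0,"wz":0,"gripper":-0.74},{"tx":-12,"ty":3,"tz":-1.5,"wx":0,"wy":0,"wz":0,"gripper":-0.74},{"tx":-12,"ty":3,"tz":-1.5,"wx":0,"wy":0,"wz":0,"gripper":-0.74}]';echo; python3 pushd.py 150 -100 16 26;python3 - <<'E'
from h import *
from plant import *
c=capture("side");cv2.imwrite("pics/s12.png",cv2.resize(c["frame"][130:250,280:430,::-1],None,fx=4.5,fy=4.5,interpolation=cv2.INTER_CUBIC))
E
```

```text
time: 10.93
tool_pos: [502.1, -66.1, 216.9]
tcp_rot: [-1.585, 1.107, -0.1]
contact_force: [1.1, 0.6, 1.7]
grip_width: 79.5

time 10.9333 chute now [156.7 -99.6 135.5] F [1.5 0.7 1.3] q [-0.35  0.09  1.99  0.19  0.62 -1.97] w 79.5
target [528.5 -68.8 100.1] pred j5 0.26
t [11.63  2.85  0.04] w [ 0.003 -0.006  0.01 ] ang 0.7 dist 12.0
```

View pics/s12.png

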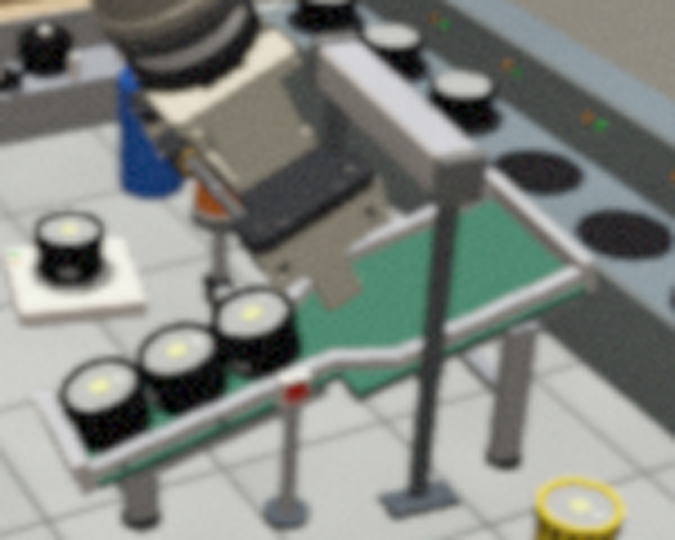

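All three now lie in single file. I back the arm away and check.

```bash
python3 -m creep '[{"tx":-3,"ty":0,"tz":-3,"wx":0,"wy":0,"wz":0,"gripper":-0.74},{"tx":-5,"ty":0,"tz":-7,"wx":0,"wy":0,"wz":0,"gripper":-0.74},{"tx":-6,"ty":0,"tz":-11,"wx":0,"wy":0,"wz":0,"gripper":-0.74},{"tx":-6,"ty":0,"tz":-15,"wx":0,"wy":0,"wz":0,"gripper":-0.74},{"tx":-6,"ty":0,"tz":-18,"wx":0,"wy":0,"wz":0,"gripper":-0.74},{"tx":-6,"ty":0,"tz":-18,"wx":0,"wy":0,"wz":0,"gripper":-0.74},{"tx":-6,"ty":0,"tz":-18,"wx":0,"wy":0,"wz":0,"gripper":-0.74}]';echo; python3 - <<'E'
from h import *
from plant import *
t=capture("top");s=capture("side")
cv2.imwrite("pics/t13.png",t["frame"][:,:,::-1]);cv2.imwrite("pics/s13.png",cv2.resize(s["frame"][120:380,200:500,::-1],None,fx=2.3,fy=2.3,interpolation=cv2.INTER_CUBIC))
P=cloud(t);O,Rc,Rz=chute(np.load("chute.npy"));X=(P-O)@Rc
m=(abs(X[...,1])<36)&(X[...,2]>34)&(X[...,2]<48)&(X[...,0]>-10)&(X[...,0]<180)
n,l,st,ce=cv2.connectedComponentsWithStats(m.astype(np.uint8))
for i in range(1,n):
    if st[i,4]>30: print(st[i,4],X[l==i].mean(0).round(1))
for c in (28,84,140): print(proj(t,O+Rc@[c,0,40]).round(1),proj(s,O+Rc@[c,0,40]).round(1))
q=P[160:240,375:450];print(get_obs()["contact_force"])
E
```

```text
time: 11.57
tool_pos: [459.1, -244.0, 263.0]
tcp_rot: [-1.575, 1.12, -0.094]
contact_force: [-0.1, 0.4, -0.6]
grip_width: 79.9

727 [84.8  2.8 38.5]
[309.  224.9] [301.6 216.1]
[310.6 206.9] [318.9 208.2]
[312.3 188.6] [335.9 200.3]
[ 0.04664768  0.22992621 -0.27953641]
```

View pics/t13.png

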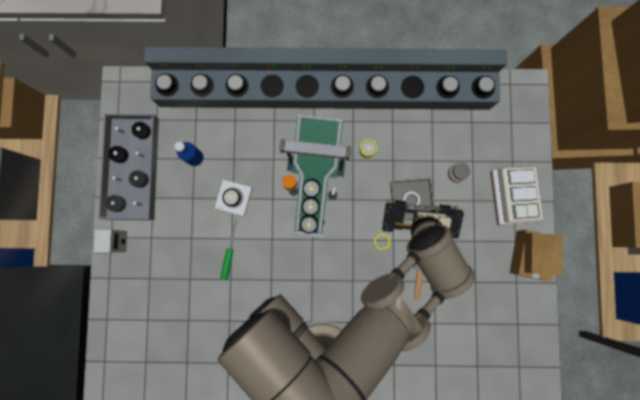

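View pics/s13.png

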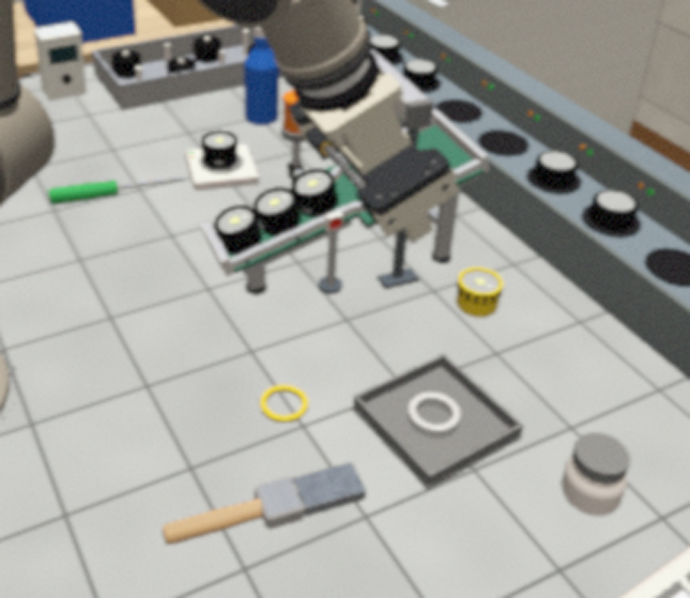

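The three lamps at (309,225), (310,207) and (312,188) in the top view sit at the expected home places. The ring is flat in the dish at (412,198), and the bystanders haven't moved.

```bash
python3 -c "
from plant import *
print(close_job())"
```

```text
the job is handed in; nothing more can be done
None
```

The job is done and handed in at about 11.7 s of the 51 s allowed: the bezel ring is in the grey dish and all three lamps are in the lane in single file.

- **Ring:** I gripped the bezel ring by its wall, with one finger inside and one up-slope, and laid it in the dish. The side picture shows it lying flat near the dish centre.
- **Lamps:** I nudged the right-hand wedged lamp up the slope by about 20 mm, using the left finger of the leaning, open gripper. The other wedged lamp and then lamp_c slipped past into the lane. When I backed off, the held lamp followed, so the jam did not form again.
- **Last checks:** The three lamps together average 85 mm from the end stop (84 mm expected). Their tops merged in the depth image, so I could not measure each one separately. By eye they match the three predicted places at 28, 84 and 140 mm. The bystanders look unmoved in the last pictures, and the arm was clear of everything with contact force near zero. The largest force I read at the end of any move was about 7 N, while gripping the ring.
- **Disagreement:** The wrist camera put the wedged lamps 4 to 8 mm lower on the slope than the top camera did. I used the top camera's values, and the lamp moved as they predicted.

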